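# Refill the paper-roll holder and lock the roll

## Robot

A 6-joint arm with a two-finger parallel gripper is mounted at the origin on a cart in front of the work surface, level with it; the furniture and walls round the work are solid. World frame = base frame: x ahead of the robot, y to its left, z up, the work surface at z = 0. Lengths are in m, angles in degrees, forces in N, time in s.
With the tool pointing down it reaches from about 0.4 to 0.825 m from the base axis. Payload 7 kg.
Tool frame: the origin (TCP) lies between the finger pads; the fingertips stand 22 mm ahead of it and the grasp point (between the pads) lies 3 mm ahead of it; z points along the fingers, y is the line along which they close (so a half turn about z gives the same grasp; the last joint's range is limited). The gripper opens to 88 mm and grips with 3 to 60 N. Pads are 19 mm wide; open, the fingers measure 130 mm over their backs; the gripper's body (78 mm by 193 mm) begins 47 mm behind the grasp point.
Start: joints at [92.997, 20.546, 0.682, 0, -70.136, -16.507], TCP at [0.158, 0.656, 0.228] pointing down, gripper open.
Joint ranges: [-176.03, 176.03], [-82.01, 121.73], [-58.28, 71.71], [-173.87, 95.51], [-174.79, -0.11], [-173.66, 173.66]. Speed limits (degrees/s): [136.94, 136.94, 172.46, 180, 180, 180].

## Interface

Orientations are given as [roll, pitch, yaw] about the fixed x, y, z axes, in that order (R = Rz(yaw) Ry(pitch) Rx(roll)).
In Python, from plant import ctrl gives the robot as it stands.
- The arm moves only by the tool apply_moves, never from a script. Its argument "targets" is a list of rows, each an object with "travel": the shift along the tool's x, y, z in mm, a list of three; "roll": the turn about the tool's z in degrees; "jaw": the finger opening in mm, from 0 to 87.6. In form: [{"travel": [tx, ty, tz], "roll": roll, "jaw": jaw}, ...]. A call has 1 to 10 rows; each row shifts and turns the commanded pose from where the row before left it, along the tool's axes as they then stand; what a row does not reach is not made up. A row lasts 1/10 s, in which the tool goes at most 50 mm and 8.59 degrees, less where a joint would pass 70% of its speed; a pose out of reach is approached as far as the arm can. A call with a gripper value outside its range is refused whole. The fingers move at their own pace and stop on an object; the grip force is fixed at half the most. Time passes only in rows, so rows that do not move let the fingers close. It gives the time, the measured TCP pose, the force, the opening and the grip force at its end, in the units of the state.
- ctrl.get_obs(): the state, without advancing time (a new reading comes with each control period).
- ctrl.snapshot(name): name is "scene" or "top"; returns the picture (420x560x3 uint8, red, green, blue); there is no depth.
- ctrl.calibration(name): a dict with "K" (3x3 intrinsics, pixels), "extrinsics" (4x4, takes a point from camera to world coordinates). Camera axes: x right, y down, z forward; pixel columns grow to the right and rows downward; lengths in m; the calibration is good to about 2 mm. A picture is of the moment at which its call begins. calibration takes no time and is no camera call.
- ctrl.close_job(): hands the job in; it is judged then, once.
The state is a dict: "clock": time; "joint_pos": joint angles; "qvel": joint speeds; "tau": joint torques, N m; "tool_pos": TCP position; "orientation": TCP orientation; "force": force on the tool from outside, world axes, zero at the start; "moment": the same for the moment, N m; "opening": finger opening in m; "gripper_force": force on a finger pad.
Only numpy, scipy, OpenCV 4.12 (cv2) and the standard library are available. Lean on these libraries where they do the work, as an engineer would, in place of code of your own. Each camera call takes 0.05 s, during which the arm holds its last target. There are 200 camera calls.

## Task

Refill the paper-roll holder: lift the paper roll off the leaning peg of the refill stand and put it, collar up, onto the holder's upright spindle, lowering it by hand, not dropping it, until it rests on the base. Then lock it: take the headed pin out of the leaning tube beside the peg and push it down into the hole in the top of the spindle until its head is fully home. Leave the other things on the worktop where they are.

Things in the scene. Friction and masses are not known exactly. Their poses are not given: they have to be found in the camera images.
- holder: fixed paper-roll holder: round wooden base 110 across, 12 high, with an upright steel spindle at its centre. Origin: centre of the base's underside, z up. The spindle is a tube, 19 across low down, 17 over its last 24 mm; its open top is 106 above the worktop, bore at the top 12 across, 66 deep.
- holder_seat (a point): point on the spindle axis at the top face of the holder's base (12 above the worktop), where the underside of the mounted roll must rest
- spindle_top (a point): centre of the open top of the spindle (106 above the worktop), mouth of the hole for the pin
- stand: fixed refill stand of bent dark sheet metal, 108 deep (x), 190 wide (y). Its face slopes 30 degrees down to own -x (robot side). Square to it, so leaning 30 degrees to own -x, stand a solid peg (17 across, 50 long) at own y = -55 with the roll and a tube (20 across, bore 12, 60 long) at own y = +55 with the pin; their feet at own x = 70, z = 47. Origin: on the worktop, before its front edge; z up.
- roll: paper roll: white paper 76 across, 60 high, rigid, on a grey plastic core 36 across, bore 22; the core sticks out 30 beyond the paper at one end as a collar (grip there), total length 90. Starts on the stand's peg, collar up, leaning 30 degrees. Origin: centre of the end without collar; z along the axis to the collar (collar z = 60 to 90). About 0.2 kg.
- roll_collar_top (a point): centre of the collar's end, at roll z = 90; axes as the roll's
- pin: headed locking pin: steel shank 8 across, 55 long with tapered tip, round flange (head) 42 across, 5 thick, above it a black cylindrical grip 24 across, 30 high; total 90. Starts in the stand's tube, flange on the tube's end, leaning 30 degrees. Origin: the tip; z along the pin to the grip (flange z = 55 to 60, grip 60 to 90).
- pin_head (a point): centre of the upper face of the pin's flange, at pin z = 60; axes as the pin's
- tin_beans: bystander, to be left alone: low food tin standing on the worktop, 75 across, 58 high (mm); origin at the centre of its underside
- garlic: bystander, to be left alone: garlic bulb, 56 (mm); origin at the centre of its underside
- lemon: bystander, to be left alone: lemon, 71 long, 51 high (mm); origin at the centre of its underside
- spice_tin: bystander, to be left alone: low round pot with a lid, 62 across, 35 high (mm); origin at the centre of its underside
- spoon: bystander, to be left alone: metal spoon lying flat, 188 long (mm); origin at the centre of its underside

How it is judged:
By the outcome, as a careful person would: the job done as asked, in the order asked, and still so for the second after the job is handed in, with the robot touching nothing.
It also fails if it takes over 64 s, if anything falls off the work surface, if the arm or the gripper's body presses on something with over 40 N, if the wrist force passes 120 N, or if a joint passes its speed limit or range.

## Working session

There is one attempt and no reset: what is moved stays moved. The work goes in short steps, Python scripts to look and compute and a tool call to move; the robot and the scene stay as the last step left them, time stands still between calls to the robot, and variables do not carry over. Pictures are saved under pics/ and viewed, at most 10 in all, crops included, and the job is handed in when it is done.

Besides the shell and the picture viewer there is one more tool, called by a JSON object that holds its "api" and its "payload", one argument or row to a line. apply_moves: Moves the arm, as the interface text tells. Its arguments: {"type":"object","properties":{"targets":{"type":"array","items":{"type":"object","properties":{"travel":{"type":"array","items":{"type":"number"}},"roll":{"type":"number"},"jaw":{"type":"number"}}}}},"required":["targets"]}

```bash
mkdir -p pics; ls; python3 - <<'E'
from plant import ctrl
import cv2,numpy as np
np.set_printoptions(precision=4,suppress=True)
for n in("scene","top"):
    cv2.imwrite(f"pics/{n}0.png",ctrl.snapshot(n)[:,:,::-1])
    c=ctrl.calibration(n);print(n,np.array(c["K"]),np.array(c["extrinsics"]))
o=ctrl.get_obs()
for k in o:print(k,np.array(o[k]))
E
```

```text
pics
scene [[510.986    0.     278.5219]
 [  0.     510.986  208.466 ]
 [  0.       0.       1.    ]] [[ 0.4348 -0.6028  0.669  -0.1877]
 [-0.9003 -0.2756  0.3368 -0.3358]
 [-0.0187 -0.7488 -0.6626  0.824 ]
 [ 0.      0.      0.      1.    ]]
top [[437.8076   0.     279.1999]
 [  0.     437.8076 209.0528]
 [  0.       0.       1.    ]] [[ 0.0139 -0.9862  0.1648  0.3658]
 [-0.9995 -0.0091  0.0299  0.0016]
 [-0.028  -0.1651 -0.9859  1.1462]
 [ 0.      0.      0.      1.    ]]
clock 0.1
joint_pos [ 92.9984  20.5878   0.6376  -0.0176 -70.1376 -16.507 ]
qvel [-0.0342 -0.0725  0.1079 -0.0085  0.0137  0.015 ]
tau [ -0.003  -58.4164  29.3748   7.0155   0.0102  -0.0001]
tool_pos [0.1576 0.6559 0.2273]
orientation [179.9112  -0.009  -13.5146]
force [0.8366 0.3214 0.8562]
moment [-0.0077 -0.0424 -0.0206]
gripper_force 0.0
opening 0.08757525949531955
```

View pics/scene0.png

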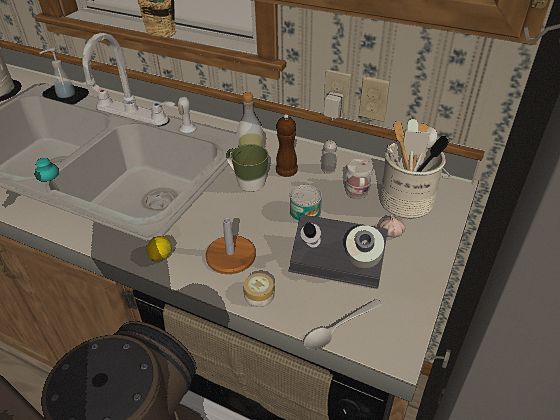

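View pics/top0.png

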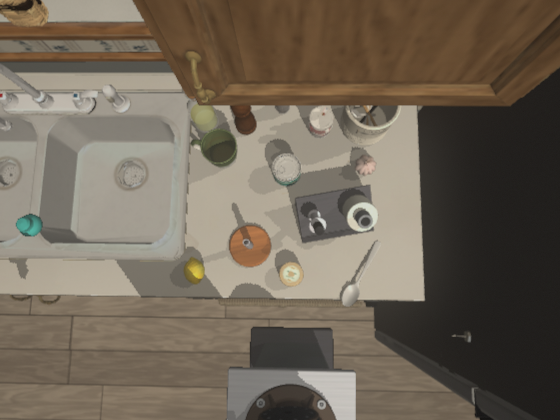

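```bash
python3 - <<'E'
import cv2,numpy as np
a=cv2.imread("pics/scene0.png")[200:300,190:400]; b=cv2.imread("pics/top0.png")[180:290,220:390]
a=cv2.resize(a,None,fx=3.8,fy=3.8,interpolation=cv2.INTER_CUBIC);b=cv2.resize(b,None,fx=4.6,fy=4.6,interpolation=cv2.INTER_CUBIC)
cv2.imwrite("pics/a.png",a);cv2.imwrite("pics/b.png",b)
E
```

```text
(no output)
```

View pics/a.png

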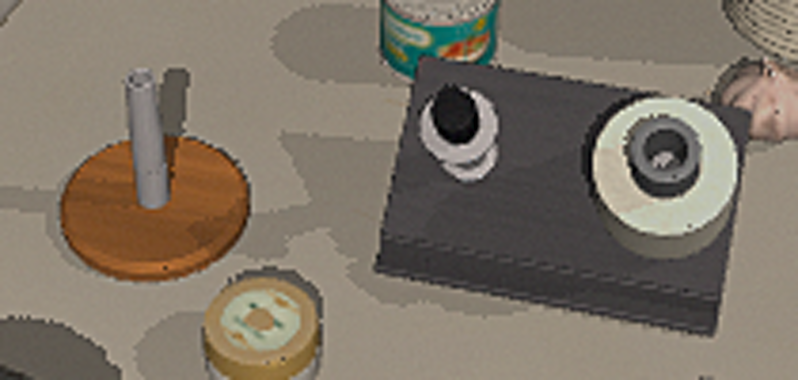

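View pics/b.png

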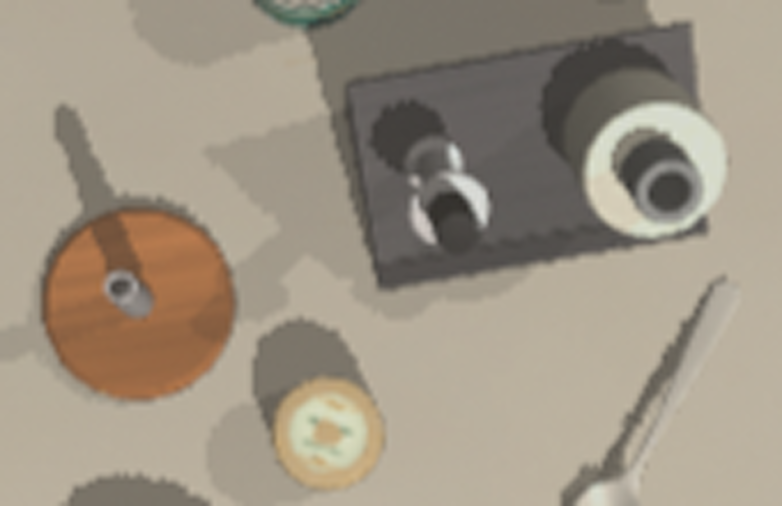

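The scene view shows holder, pot, stand with pin (flange about px 311,233) and roll (collar top about 365,240). The top view shows the spindle top at (246,242), the flange at (318,226) and the collar top at (366,221). Next I fit the poses.

```bash
cat > h.py <<'E'
from plant import ctrl
import cv2,numpy as np
from scipy.optimize import least_squares
np.set_printoptions(precision=4,suppress=True)
def proj(n,p):
    c=ctrl.calibration(n);E=np.linalg.inv(np.array(c["extrinsics"]));q=np.array(c["K"])@(E[:3,:3]@p+E[:3,3]);return q[:2]/q[2]
def tri(obs):
    f=lambda p:np.concatenate([proj(n,p)-uv for n,uv in obs])
    r=least_squares(f,[.6,0,.1]);return r.x,np.abs(r.fun).max()
def atz(n,uv,z):
    f=lambda q:proj(n,np.array([q[0],q[1],z]))-uv
    return least_squares(f,[.6,0]).x
def goto(x,y,z,yaw=None,):
    o=ctrl.get_obs();p=o["tool_pos"];t=np.radians(o["orientation"][2]);d=np.array([x,y,z])-p
    print("travel",1000*np.array([d[0]*np.cos(t)+d[1]*np.sin(t),d[0]*np.sin(t)-d[1]*np.cos(t),-d[2]]),"dyaw",None if yaw is None else yaw-np.degrees(t))
E
python3 - <<'E'
from h import *
A=lambda u,v:np.array([u/3.8+190,v/3.8+200]);B=lambda u,v:np.array([u/4.6+220,v/4.6+180])
P=dict(spt=[A(139,76),B(121,286)],col=[A(664,152),B(670,190)],fl=[A(459,127),B(449,212)])
T={k:tri([("scene",v[0]),("top",v[1])]) for k,v in P.items()}
for k in T:print(k,*T[k])
print("sp at z",atz("scene",P["spt"][0],.106),atz("top",P["spt"][1],.106))
print("base",atz("scene",A(156,203),.012),atz("top",B(139,302),.012))
s,c=.5,3**.5/2
m={"col":np.array([.07-.09*s,-.055,.047+.09*c]),"fl":np.array([.07-.065*s,.055,.047+.065*c])}
def w(q,p):
    a=q[2];return np.array([q[0]+p[0]*np.cos(a)-p[1]*np.sin(a),q[1]+p[0]*np.sin(a)+p[1]*np.cos(a),p[2]])
f=lambda q:np.concatenate([proj(n,w(q,m[k]))-P[k][i] for k in m for i,n in enumerate(("scene","top"))])
r=least_squares(f,[.5,-.1,-.15]);print("stand",r.x,np.degrees(r.x[2]),r.fun)
for k in m:print(k,w(r.x,m[k]))
for n,u in(("pot",B(329,433)),("lemon",np.array([195,271]))):print(n,atz("top",u,.035))
for u in[(380,287),(706,233)]:print("front",atz("top",B(*u),.0))
print([B(*u) for u in[(380,287),(706,233),(690,25),(347,82)]],[proj("top",w(r.x,np.array(p))) for p in[(0,.095,0),(0,-.095,0),(.108,-.095,.07),(.108,.095,.07)]])
E
```

```text
spt [0.4586 0.1105 0.1075] 0.06324227876115174
col [ 0.5095 -0.1703  0.1204] 0.3383675198307401
fl [ 0.5003 -0.0602  0.1012] 0.3126469830180554
sp at z [0.4599 0.1115] [0.4589 0.1105]
base [0.4554 0.107 ] [0.4583 0.1099]
stand [ 0.4726 -0.1212  0.185 ] 10.599071336125208 [ 0.3357 -0.9213  0.154   0.84   -0.4352 -0.3952  0.3835  0.1118]
col [ 0.5073 -0.1707  0.1249]
fl [ 0.4994 -0.0603  0.1033]
pot [0.3862 0.0021]
lemon [0.3908 0.2461]
front [ 0.4695 -0.0262]
front [ 0.5023 -0.2113]
[array([302.6087, 242.3913]), array([373.4783, 230.6522]), array([370.    , 185.4348]), array([295.4348, 197.8261])] [array([303.2205, 247.8727]), array([374.8392, 235.3272]), array([371.1497, 189.9168]), array([296.1931, 203.0395])]
```

{"api": "apply_moves", "payload": {
  "targets": [
    {"travel":[0,0,-11],"roll":-8,"jaw":87},
    {"travel":[0,0,-11],"roll":-8,"jaw":87},
    {"travel":[0,0,-11],"roll":-8,"jaw":87},
    {"travel":[27,41,0],"roll":0,"jaw":87},
    {"travel":[27,41,0],"roll":0,"jaw":87},
    {"travel":[27,41,0],"roll":0,"jaw":87},
    {"travel":[27,41,0],"roll":0,"jaw":87},
    {"travel":[27,41,0],"roll":0,"jaw":87},
    {"travel":[27,41,0],"roll":0,"jaw":87},
    {"travel":[27,41,0],"roll":0,"jaw":87}
  ]
}}

```text
clock: 1.1
tool_pos: [0.3967, 0.4067, 0.2611]
orientation: [180.0, 0.0, 10.5]
force: [0.1, 1.3, 1.2]
opening: 0.0874
gripper_force: 0.0
```

{"api": "apply_moves", "payload": {
  "targets": [
    {"travel":[1,49,0],"roll":0,"jaw":87},
    {"travel":[1,49,0],"roll":0,"jaw":87},
    {"travel":[1,49,0],"roll":0,"jaw":87},
    {"travel":[1,49,0],"roll":0,"jaw":87},
    {"travel":[1,49,0],"roll":0,"jaw":87},
    {"travel":[1,49,0],"roll":0,"jaw":87},
    {"travel":[1,49,0],"roll":0,"jaw":87},
    {"travel":[1,49,0],"roll":0,"jaw":87},
    {"travel":[1,49,0],"roll":0,"jaw":87},
    {"travel":[1,49,0],"roll":0,"jaw":87}
  ]
}}

```text
clock: 2.1
tool_pos: [0.4946, -0.0735, 0.2612]
orientation: [-180.0, -0.0, 10.5]
force: [1.3, 1.0, 0.3]
opening: 0.087
gripper_force: 0.0
```

{"api": "apply_moves", "payload": {
  "targets": [
    {"travel":[0,49,0],"roll":0,"jaw":87},
    {"travel":[0,48,0],"roll":0,"jaw":87},
    {"travel":[0,0,20],"roll":0,"jaw":87},
    {"travel":[0,0,20],"roll":0,"jaw":87},
    {"travel":[0,0,20],"roll":0,"jaw":87},
    {"travel":[0,0,0],"roll":0,"jaw":87}
  ]
}}

```text
clock: 2.7
tool_pos: [0.5104, -0.1669, 0.1982]
orientation: [-179.9, 0.3, 10.4]
force: [-0.0, -0.3, 0.4]
opening: 0.0872
gripper_force: 0.0
```

```bash
python3 - <<'E'
from h import *
a=ctrl.snapshot("scene")[180:300,270:430,::-1];b=ctrl.snapshot("top")[160:280,280:440,::-1]
cv2.imwrite("pics/c.png",cv2.resize(np.hstack([a,b]),None,fx=2.5,fy=2.5,interpolation=cv2.INTER_CUBIC))
o=ctrl.get_obs();print(o["tool_pos"],o["orientation"],o["joint_pos"],o["force"]);goto(.512,-.170,.121,10.5)
E
```

```text
[ 0.5124 -0.167   0.2014] [179.9862   0.0497  10.5023] [  2.8125   8.9288 -18.7524   0.0229 -62.3663  97.6792] [-1.0097 -0.3827  0.1746]
travel [-0.9879  2.8781 80.371 ] dyaw -0.002296829171321235
```

View pics/c.png

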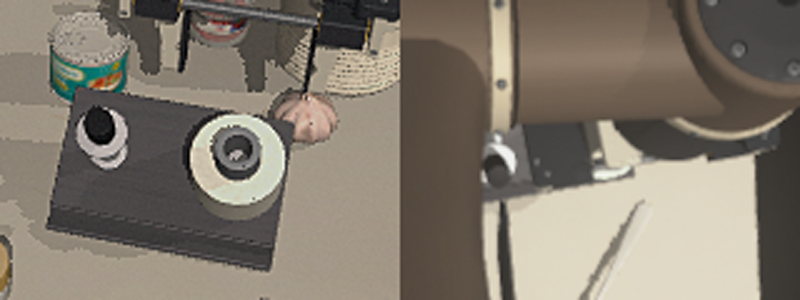

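The scene view shows the open gripper above and behind the roll, and nothing in the way. The arm blocks the top view. Going down to grip the collar.

{"api": "apply_moves", "payload": {
  "targets": [
    {"travel":[-1,3,20],"roll":0,"jaw":87},
    {"travel":[0,0,20],"roll":0,"jaw":87},
    {"travel":[0,0,20],"roll":0,"jaw":87},
    {"travel":[0,0,10],"roll":0,"jaw":87},
    {"travel":[0,0,10],"roll":0,"jaw":87},
    {"travel":[0,0,0],"roll":0,"jaw":50},
    {"travel":[0,0,0],"roll":0,"jaw":50}
  ]
}}

```text
clock: 3.5
tool_pos: [0.5126, -0.17, 0.1219]
orientation: [180.0, -0.0, 10.5]
force: [0.5, 0.6, 0.5]
opening: 0.0761
gripper_force: 0.0
```

{"api": "apply_moves", "payload": {
  "targets": [
    {"travel":[0,0,0],"roll":0,"jaw":20},
    {"travel":[0,0,0],"roll":0,"jaw":20},
    {"travel":[0,0,0],"roll":0,"jaw":20},
    {"travel":[0,0,0],"roll":0,"jaw":20},
    {"travel":[0,0,0],"roll":0,"jaw":20},
    {"travel":[0,0,0],"roll":0,"jaw":20}
  ]
}}

```text
clock: 4.1
tool_pos: [0.512, -0.17, 0.1212]
orientation: [-180.0, -0.0, 10.5]
force: [-0.6, 1.6, 0.6]
opening: 0.0334
gripper_force: 30.0
```

```bash
python3 - <<'E'
from h import *
a=ctrl.snapshot("scene")[180:300,280:440,::-1]
cv2.imwrite("pics/d.png",cv2.resize(a,None,fx=5,fy=5,interpolation=cv2.INTER_CUBIC))
o=ctrl.get_obs();print(o["opening"],o["gripper_force"],o["moment"])
E
```

```text
0.03363401161364621 29.99961247435749 [ 0.1829  0.0618 -0.0533]
```

View pics/d.png

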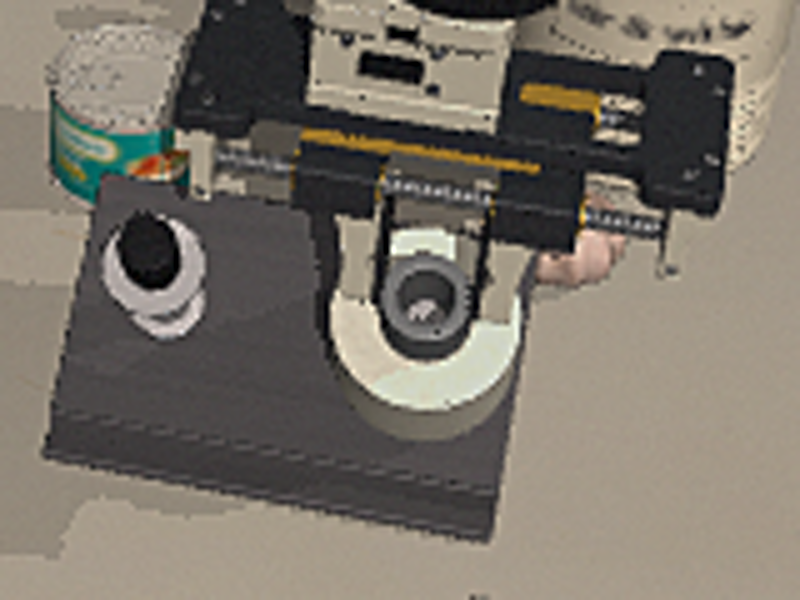

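Fingers sit either side of the collar just above the paper. Pulling along the peg axis.

{"api": "apply_moves", "payload": {
  "targets": [
    {"travel":[-2.5,0,-4.3],"roll":0,"jaw":20},
    {"travel":[-2.5,0,-4.3],"roll":0,"jaw":20},
    {"travel":[-2.5,0,-4.3],"roll":0,"jaw":20},
    {"travel":[-2.5,0,-4.3],"roll":0,"jaw":20},
    {"travel":[-2.5,0,-4.3],"roll":0,"jaw":20},
    {"travel":[-2.5,0,-4.3],"roll":0,"jaw":20},
    {"travel":[-2.5,0,-4.3],"roll":0,"jaw":20},
    {"travel":[0,0,0],"roll":0,"jaw":20}
  ]
}}

```text
clock: 4.95
tool_pos: [0.4948, -0.1733, 0.1521]
orientation: [180.0, -0.0, 10.5]
force: [0.9, -0.4, -0.1]
opening: 0.0336
gripper_force: 30.0
```

```bash
python3 - <<'E'
from h import *
a=ctrl.snapshot("scene")[180:300,280:440,::-1]
cv2.imwrite("pics/e.png",cv2.resize(a,None,fx=5,fy=5,interpolation=cv2.INTER_CUBIC))
o=ctrl.get_obs();print(o["tool_pos"],o["opening"],o["gripper_force"],o["force"],o["moment"])
E
```

```text
[ 0.4948 -0.1732  0.1516] 0.03404390049180575 29.998345499939205 [ 0.0301 -0.7722 -0.6564] [-0.0634 -0.1237 -0.0363]
```

View pics/e.png

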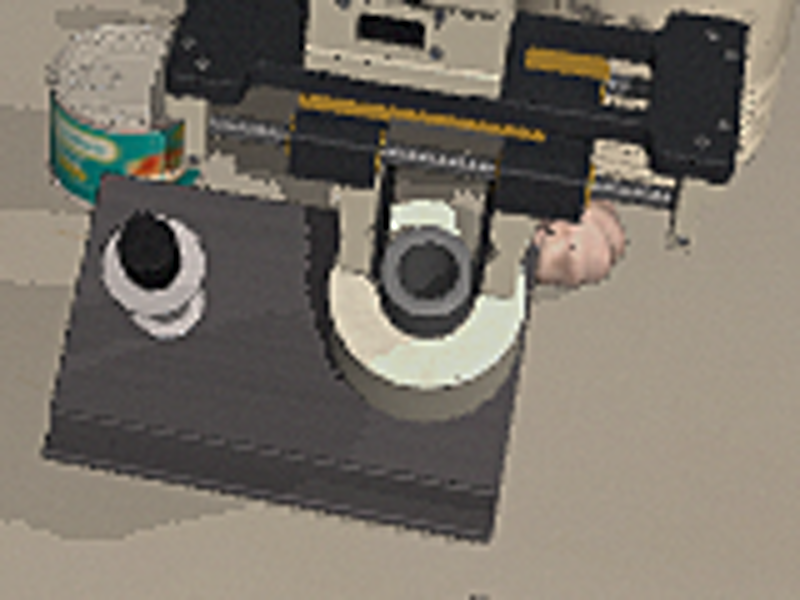

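Roll has slid up about 35 mm and still leans, with the peg tip just inside its bore. I'll use the peg tip as a pivot to bring it upright.

{"api": "apply_moves", "payload": {
  "targets": [
    {"travel":[5.4,0,-2.9],"roll":0,"jaw":20},
    {"travel":[5.7,0,-2.4],"roll":0,"jaw":20},
    {"travel":[5.8,0,-1.8],"roll":0,"jaw":20},
    {"travel":[0,0,0],"roll":0,"jaw":20}
  ]
}}

```text
clock: 5.4
tool_pos: [0.5118, -0.1699, 0.158]
orientation: [-180.0, 0.1, 10.5]
force: [-1.4, 0.4, -2.2]
opening: 0.0339
gripper_force: 30.0
```

{"api": "apply_moves", "payload": {
  "targets": [
    {"travel":[5.9,0,-1.3],"roll":0,"jaw":20},
    {"travel":[6.1,0,-0.8],"roll":0,"jaw":20},
    {"travel":[6.1,0,-0.3],"roll":0,"jaw":20},
    {"travel":[0,0,0],"roll":0,"jaw":20}
  ]
}}

```text
clock: 5.8
tool_pos: [0.5295, -0.1668, 0.1606]
orientation: [-180.0, 0.1, 10.5]
force: [-3.6, -0.0, -1.7]
opening: 0.0338
gripper_force: 30.0
```

```bash
python3 - <<'E'
from h import *
a=ctrl.snapshot("scene")[180:300,280:440,::-1]
cv2.imwrite("pics/f.png",cv2.resize(a,None,fx=5,fy=5,interpolation=cv2.INTER_CUBIC))
o=ctrl.get_obs();print(o["tool_pos"],o["opening"],o["gripper_force"],o["force"],o["moment"])
E
```

```text
[ 0.5293 -0.1668  0.1605] 0.033504008061033944 29.997934978455305 [-3.4847  0.2626 -2.1562] [-0.1525  1.4192  0.0266]
```

View pics/f.png

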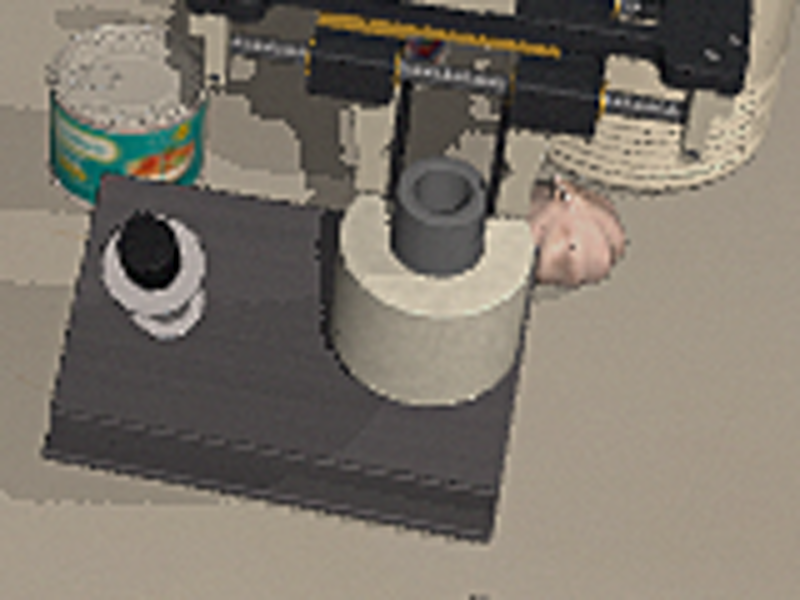

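Roll is now nearly upright (collar top at px ~369,218, paper bottom at row ~261). I'll estimate the remaining tilt numerically.

```bash
cat >> h.py <<'E'
def circ(n,c,ax,r,k=72):
    e=np.cross(ax,[0,1,0]);e/=np.linalg.norm(e);f=np.cross(ax,e)
    return np.array([proj(n,c+r*(np.cos(a)*e+np.sin(a)*f)) for a in np.linspace(0,2*np.pi,k)])
def rollfeat(g,tilt,s=83,yaw=10.5):
    t,y=np.radians(tilt),np.radians(yaw);ax=np.array([-np.sin(t)*np.cos(y),-np.sin(t)*np.sin(y),np.cos(t)])
    o=g-ax*s/1000
    b=circ("scene",o,ax,.038);p=circ("scene",o+.06*ax,ax,.038);c=circ("scene",o+.09*ax,ax,.018)
    return [b[:,1].max(),p[:,1].max(),p[:,0].min(),b[:,0].min(),c.mean(0)]
E
python3 - <<'E'
from h import *
g=np.array([.5293,-.1668,.1575])
print("obs",404/5+180,315/5+180,341/5+280,(443/5+280,190/5+180))
for t in(-5,0,5,10):print(t,*rollfeat(g,t))
E
```

```text
obs 260.8 243.0 348.2 (368.6, 218.0)
-5 264.5626171490372 241.08213281889456 347.4435333769209 344.91895924840674 [368.7919 216.2474]
0 263.16712755673 241.63207365405248 347.5919040325621 345.49661208773557 [368.7483 216.4565]
5 261.4738394057644 242.01089238363238 347.749299661078 346.09229861418623 [368.7026 216.6846]
10 259.4994693869181 242.2206934049806 347.9142082868646 346.70169913789266 [368.6549 216.9299]
```

{"api": "apply_moves", "payload": {
  "targets": [
    {"travel":[0,0,-2],"roll":0,"jaw":20},
    {"travel":[4.5,0,0],"roll":0,"jaw":20},
    {"travel":[4.5,0,0],"roll":0,"jaw":20},
    {"travel":[4.5,0,0],"roll":0,"jaw":20},
    {"travel":[0,0,0],"roll":0,"jaw":20}
  ]
}}

```text
clock: 6.35
tool_pos: [0.5431, -0.1646, 0.1637]
orientation: [180.0, -0.0, 10.5]
force: [-4.8, -0.0, 4.5]
opening: 0.0335
gripper_force: 30.0
```

```bash
python3 - <<'E'
from h import *
a=ctrl.snapshot("scene")[:,:,::-1];cv2.imwrite("pics/g.png",a)
o=ctrl.get_obs();print(o["tool_pos"],o["opening"],o["force"],o["moment"])
g=o["tool_pos"]-np.array([0,0,.003])
c=round(rollfeat(g,0)[4][0])
print(a[225:270,c-8].mean(1).astype(int))
for t in(-5,0,5,10):print(t,*rollfeat(g,t))
E
```

```text
[ 0.5431 -0.1645  0.1638] 0.03376627040769534 [-5.3257  0.5644  4.1904] [ 0.075   2.2494 -0.0168]
[ 79  77  73 103 174 170 170 167 171 168 195 152 156 161 163 166 155 159
 165 161 159 162 162 154 156 158 159 161 165 161 156 164 182  74  74  81
  79  77  75  76  78  76  77  79  77]
-5 258.3007482193898 234.77769145230468 348.90559250466544 346.3495394343984 [370.1165 210.2188]
0 256.9619725299749 235.3460357812251 349.05014987727577 346.9150177083704 [370.0739 210.4236]
5 255.3255326271982 235.74503235771272 349.2038545874294 347.4990993785916 [370.029  210.6475]
10 253.40905892000148 235.9781861840925 349.3652092157929 348.09751481446705 [369.9822 210.8886]
```

{"api": "apply_moves", "payload": {
  "targets": [
    {"travel":[0,0,-14],"roll":0,"jaw":20},
    {"travel":[0,0,-18],"roll":0,"jaw":20},
    {"travel":[0,0,-18],"roll":0,"jaw":20},
    {"travel":[0,0,-18],"roll":0,"jaw":20},
    {"travel":[-4,-35,0],"roll":0,"jaw":20},
    {"travel":[-4,-35,0],"roll":0,"jaw":20},
    {"travel":[-4,-36,0],"roll":0,"jaw":20},
    {"travel":[-4,-36,0],"roll":0,"jaw":20},
    {"travel":[-4,-36,0],"roll":0,"jaw":20},
    {"travel":[-4,-36,0],"roll":0,"jaw":20}
  ]
}}

```text
clock: 7.4
tool_pos: [0.4811, 0.0438, 0.232]
orientation: [-179.9, -0.3, 10.5]
force: [0.5, 0.5, -2.1]
opening: 0.0339
gripper_force: 30.0
```

{"api": "apply_moves", "payload": {
  "targets": [
    {"travel":[-4,-36,0],"roll":0,"jaw":20},
    {"travel":[-4,-36,0],"roll":0,"jaw":20},
    {"travel":[0,0,0],"roll":0,"jaw":20},
    {"travel":[0,0,0],"roll":0,"jaw":20}
  ]
}}

```text
clock: 7.8
tool_pos: [0.4599, 0.1126, 0.2317]
orientation: [-179.9, -0.2, 10.6]
force: [0.3, 0.2, -1.6]
opening: 0.0335
gripper_force: 30.0
```

```bash
python3 - <<'E'
from h import *
a=ctrl.snapshot("scene")[:,:,::-1];cv2.imwrite("pics/h0.png",a)
b=ctrl.snapshot("top")[:,:,::-1]
o=ctrl.get_obs();print(o["tool_pos"],o["opening"],o["force"],o["moment"])
g=o["tool_pos"]-np.array([0,0,.003])
for t in(-5,0,5):print(t,*rollfeat(g,t))
c=rollfeat(g,0)[4].round().astype(int);print(c)
A=cv2.resize(a[c[1]-30:c[1]+70,c[0]-50:c[0]+50],(590,590),interpolation=cv2.INTER_CUBIC)
B=cv2.resize(b[190:290,200:300],(590,590))[:,:200]
cv2.imwrite("pics/h.png",A)
E
```

```text
[0.4597 0.1112 0.2312] 0.03373507006728481 [ 0.4982 -1.001  -1.7516] [-0.0964 -0.0312  0.0676]
-5 219.64798545929142 194.49926307960212 202.2402846348655 204.7816166786599 [220.9023 170.257 ]
0 218.58497780717548 195.21896008476568 202.69865808133517 206.18241588836403 [220.7936 170.4458]
5 217.20980762668754 195.77035670218746 203.15996461060985 207.53671239407146 [220.6882 170.6553]
[221 170]
```

View pics/h.png

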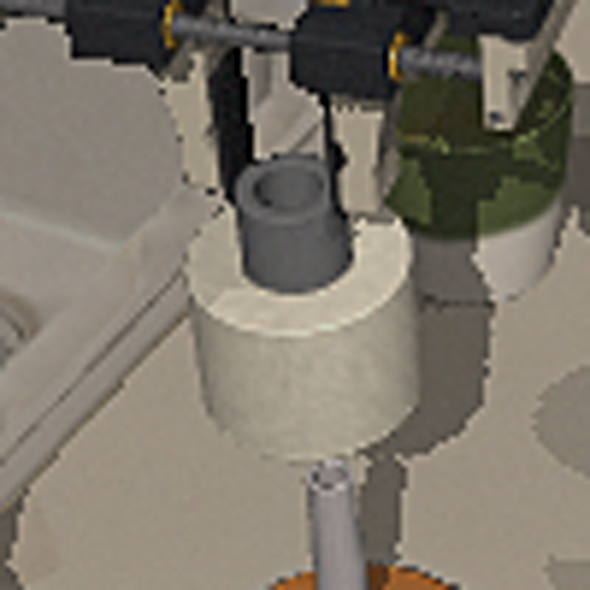

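The roll hangs nearly upright just above the spindle: collar top at (219.3,172.4), paper ring low edge at row 196.4, bottom at row 218, spindle mouth at ~(226.8,221). I'll fit offset, grip height and tilt.

```bash
cat >> h.py <<'E'
def fitroll(tcp,obs,yaw=10.5):
    y=np.radians(yaw);X=np.array([np.cos(y),np.sin(y),0])
    def f(q):
        g=tcp-[0,0,.003]+X*q[0]*1e-3;t=np.radians(q[1]);ax=-np.sin(t)*X+np.array([0,0,np.cos(t)]);o=g-ax*q[2]/1000
        b=circ("scene",o,ax,.038);p=circ("scene",o+.06*ax,ax,.038);c=circ("scene",o+.09*ax,ax,.018).mean(0)
        return np.array([*c,p[:,1].max(),b[:,1].max(),p[:,0].min(),p[:,0].max()])-obs
    r=least_squares(f,[0,0,83]);q=r.x;t=np.radians(q[1]);ax=-np.sin(t)*X+np.array([0,0,np.cos(t)])
    return q,r.fun,tcp-[0,0,.003]+X*q[0]*1e-3-ax*q[2]/1000
E
python3 - <<'E'
from h import *
print(*fitroll(np.array([.4597,.1112,.2312]),[219.3,172.4,196.4,218,202.9,241.]))
print(*fitroll(np.array([.5431,-.1645,.1638]),[219.3,172.4,196.4,218,202.9,241.])[:0])
print(atz("scene",[226.8,221],.106))
E
```

```text
Traceback (most recent call last):
  File "h.py", line 30, in fitroll
    r=least_squares(f,[0,0,83]);q=r.x;t=np.radians(q[1]);ax=-np.sin(t)*X+np.array([0,0,np.cos(t)])
  File "h.py", line 28, in f
    b=circ("scene",o,ax,.038);p=circ("scene",o+.06*ax,ax,.038);c=circ("scene",o+.09*ax,ax,.018).mean(0)
                                                                 ~~~~^^^^^^^^^^^^^^^^^^^^^^^^^^
  File "h.py", line 18, in circ
    return np.array([proj(n,c+r*(np.cos(a)*e+np.sin(a)*f)) for a in np.linspace(0,2*np.pi,k)])
                     ~~~~^^^^^^^^^^^^^^^^^^^^^^^^^^^^^^^^^
  File "h.py", line 6, in proj
    c=ctrl.calibration(n);E=np.linalg.inv(np.array(c["extrinsics"]));q=np.array(c["K"])@(E[:3,:3]@p+E[:3,3]);return q[:2]/q[2]
ValueError: time passes only in moves, steps and waits
```

```bash
python3 - <<'E'
s=open("h.py").read()
s=s.replace("def proj(n,p):\n    c=ctrl.calibration(n);","CAL={n:ctrl.calibration(n) for n in('scene','top')}\ndef proj(n,p):\n    c=CAL[n];")
open("h.py","w").write(s)
E
python3 - <<'E'
from h import *
print(*fitroll(np.array([.4597,.1112,.2312]),[219.3,172.4,196.4,218,202.9,241.]))
print(atz("scene",[226.8,221],.106))
E
```

```text
[-4.6926  6.4937 81.892 ] [ 0.4136 -0.6103  0.6824 -0.0442 -0.602   0.3736] [0.4642 0.112  0.1468]
[0.4574 0.1096]
```

{"api": "apply_moves", "payload": {
  "targets": [
    {"travel":[-5.5,0.5,0],"roll":0,"jaw":20},
    {"travel":[0,0,12],"roll":0,"jaw":20},
    {"travel":[0,0,12],"roll":0,"jaw":20},
    {"travel":[0,0,8],"roll":0,"jaw":20},
    {"travel":[0,0,4],"roll":0,"jaw":20},
    {"travel":[0,0,3],"roll":0,"jaw":20},
    {"travel":[0,0,3],"roll":0,"jaw":20},
    {"travel":[0,0,3],"roll":0,"jaw":20},
    {"travel":[0,0,0],"roll":0,"jaw":20}
  ]
}}

```text
clock: 8.8
tool_pos: [0.4583, 0.111, 0.1914]
orientation: [-180.0, -0.6, 10.6]
force: [-4.3, -2.1, 31.2]
opening: 0.0338
gripper_force: 30.0
```

```bash
python3 - <<'E'
from h import *
a=ctrl.snapshot("scene")[:,:,::-1];cv2.imwrite("pics/i0.png",a)
o=ctrl.get_obs();print(o["tool_pos"],o["orientation"],o["force"],o["moment"])
a0=cv2.imread("pics/h0.png")
p=proj("scene",o["tool_pos"]).round().astype(int)
# paper silhouette: bright, low-saturation warm blob
for im,n in((a0,"before"),(a,"now")):
    hsv=cv2.cvtColor(im,cv2.COLOR_BGR2HSV)
    for r in range(190,240,4):print(n,r,im[r,190:260].mean(1).astype(int)[::3]) if n=="now" else None
E
```

```text
[0.4581 0.1109 0.1913] [-179.9687   -0.6097   10.6406] [-4.9762 -0.9746 32.0743] [-0.63    1.6584  0.0078]
now 190 [139 143 138 138 133 130 126  75  93  34  87  95  76  36 148 149  69  59
 103  90  92  86 150 148]
now 194 [145  96 137 120 151 145 131 151  64  88  98  93  96  75 116 194 100  84
  92  89  93 155 142 145]
now 198 [105 133 104 146 145 143 151 147  46  88  92  91  96  87  62 173 171 191
  91  91  89 145 141 143]
now 202 [132 102 146 144 144 148 149 146  87  86  91  97  97  82 183 175 170 173
  91  91  90  79 142 142]
now 206 [ 88 142 145 145 142  82 150 175 169 176 145 149 180 171 171 170 195 119
  87  90  89 152 142 142]
now 210 [146 145 144 143 142 116 128 191 171 172 164 176 175 175 201 159 146 130
  88  90  90 150 142 144]
now 214 [145 145 145 144 144 148 125 145 157 164 157 170 172 175 164 160 146 128
  91  89  88 146 143 143]
now 218 [144 145 144 143 142 147 127 139 154 159 165 162 172 173 159 160 145 127
  88  90  91 143 141 141]
now 222 [142 140 144 142 144 145 119 142 152 158 155 168 161 163 161 158 147 123
  89  90  83 145 142 142]
now 226 [141 143 144 144 144 144 125 135 145 152 159 164 169 167 165 159 141 158
  89  85 145 144 146 142]
now 230 [145 142 145 142 143 142 143 140 145 151 158 159 166 162 164 160  77  84
 147 145 145 143 141 141]
now 234 [144 145 144 144 145 143 144 141 143 145 131 132 118 139 101  93  81 147
 145 145 143 143 143 143]
now 238 [144 144 144 145 146 145 145 145 145 156 102  90 129 144 112  57  98  95
  70 154 145 145 145 145]
```

Contact at the spindle top, not entered. I'll back off and measure the silhouette against the initial picture.

{"api": "apply_moves", "payload": {
  "targets": [
    {"travel":[0,0,-7],"roll":0,"jaw":20},
    {"travel":[0,0,-7],"roll":0,"jaw":20},
    {"travel":[0,0,0],"roll":0,"jaw":20},
    {"travel":[0,0,0],"roll":0,"jaw":20}
  ]
}}

```text
clock: 9.25
tool_pos: [0.4535, 0.1095, 0.1994]
orientation: [180.0, 0.0, 10.5]
force: [-0.3, 0.7, -1.5]
opening: 0.034
gripper_force: 30.0
```

```bash
python3 - <<'E'
from h import *
a=ctrl.snapshot("scene")[:,:,::-1];cv2.imwrite("pics/j0.png",a)
o=ctrl.get_obs();print(o["tool_pos"],o["orientation"],o["force"],o["moment"])
d=np.abs(a.astype(int)-cv2.imread("pics/scene0.png")).max(2)
print(proj("scene",o["tool_pos"]))
for r in range(176,236):print(r,"".join("#" if v>40 else "+" if v>18 else "." for v in d[r,195:260]))
E
```

```text
[0.4534 0.1094 0.1992] [179.9849   0.056   10.4862] [-0.2821 -0.1736 -3.0749] [-0.0407 -0.0558 -0.0387]
[221.7154 187.1937]
176 .......++..+########+..##########+#++++++#.+.+++.++++++++++#+####
177 .......#++++.#######+...#+#####+#+#+++++++#+.++++++++++++++##+##.
178 ........++++########+...+##########++++++.##+++++++++++++++.###..
179 ........++++++######....+##########+++++#.##+..++++++++++++#####+
180 ........+++##.######.+..+###########++++##++.....#+++++++########
181 ........++##++#######+..++.#.######.#+++###+....+################
182 ........###++########++###+++#++#####++++##.....+################
183 .........#+++++########+++++++++####+++++#+......#############++.
184 .........++++#.####++++##+++##+++##.#+++.#+......+############...
185 .........++++#+###+++####+++++##+###++++.++.......+##########+...
186 .........+++##+###++#####+++++##+#+#++++.++.......#########++....
187 ..........++..+###++######+++###+###++++.++.......+#######+......
188 ...............##+#+#####++++###+###++++.+........+#######+......
189 ...............+.#+#+####+++++#++###++++++.#+##...+########...
[... 2523 characters left out ...]

226 ....................+..+++++###++++#########.#######+............
227 ....................++++++++###++++################+.............
228 ..............+.....+.++++++###+#+#########.#####++..............
229 ........................++++####+++######+..##+.+................
230 .........................+++###+#++####+.........................
231 .....................+...+++###+++###............................
232 .........................+++####+..#.............................
233 .................................................................
234 .................................................................
235 .................................................................
```

{"api": "apply_moves", "payload": {
  "targets": [
    {"travel":[-3,0,5],"roll":0,"jaw":20},
    {"travel":[0,0,3],"roll":0,"jaw":20},
    {"travel":[0,0,3],"roll":0,"jaw":20},
    {"travel":[0,0,0],"roll":0,"jaw":20},
    {"travel":[0,0,0],"roll":0,"jaw":20}
  ]
}}

```text
clock: 9.8
tool_pos: [0.4529, 0.1093, 0.192]
orientation: [180.0, -0.3, 10.6]
force: [-5.1, -2.2, 24.4]
opening: 0.034
gripper_force: 30.0
```

{"api": "apply_moves", "payload": {
  "targets": [
    {"travel":[0,0,-7],"roll":0,"jaw":20},
    {"travel":[6,0,0],"roll":0,"jaw":20},
    {"travel":[0,0,4],"roll":0,"jaw":20},
    {"travel":[0,0,3],"roll":0,"jaw":20},
    {"travel":[0,0,0],"roll":0,"jaw":20},
    {"travel":[0,0,0],"roll":0,"jaw":20}
  ]
}}

```text
clock: 10.4
tool_pos: [0.4592, 0.1108, 0.1915]
orientation: [180.0, -0.3, 10.6]
force: [-2.7, -0.4, 23.1]
opening: 0.0342
gripper_force: 30.0
```

```bash
cat > fit.py <<'E'
from h import *
from scipy.optimize import differential_evolution
from scipy.ndimage import map_coordinates
def edges(im):
    g=cv2.GaussianBlur(im.astype(np.float32),(0,0),.9)
    m=sum(np.hypot(cv2.Sobel(g[...,k],-1,1,0),cv2.Sobel(g[...,k],-1,0,1)) for k in range(3));return np.minimum(m,250)
TH=np.linspace(0,2*np.pi,73)[:-1]
def pj(P):
    c=CAL["scene"];E=np.linalg.inv(np.array(c["extrinsics"]));q=(P@E[:3,:3].T+E[:3,3])@np.array(c["K"]).T;return q[:,:2]/q[:,2:]
def rim(c,ax,r):
    e=np.cross(ax,[0,1,0]);e/=np.linalg.norm(e);f=np.cross(ax,e);return pj(c+r*(np.outer(np.cos(TH),e)+np.outer(np.sin(TH),f)))
def contour(o,ax):
    b=rim(o,ax,.038);p=rim(o+.06*ax,ax,.038);c=rim(o+.09*ax,ax,.018);i=rim(o+.09*ax,ax,.011)
    h=cv2.convexHull(np.vstack([b,p]).astype(np.float32))[:,0]
    front=lambda e:e[e[:,1]>e[:,1].mean()+.2*np.ptp(e[:,1])]
    l=[]
    for s in(np.argmin,np.argmax):
        k,m=p[s(p[:,0])],b[s(b[:,0])];l.append(k+(m-k)*np.linspace(.1,.8,15)[:,None])
    return [front(b),front(p),l[0],l[1],c,i]
def fit(im,tcp,span):
    E=edges(im)
    def cost(q):
        ax=np.array([q[2],q[3],1]);ax/=np.linalg.norm(ax);g=tcp-[0,0,.003]+[q[0]/1e3,q[1]/1e3,0];o=g-ax*q[4]/1e3
        return -sum(w*map_coordinates(E,[e[:,1],e[:,0]],order=1).mean() for e,w in zip(contour(o,ax),(1.5,1,1,1,1,1)))
    r=differential_evolution(cost,span,seed=1,popsize=20,maxiter=120,tol=1e-6)
    q=r.x;ax=np.array([q[2],q[3],1]);ax/=np.linalg.norm(ax);g=tcp-[0,0,.003]+[q[0]/1e3,q[1]/1e3,0]
    return q,r.fun,(g-ax*q[4]/1e3-tcp)*1e3
E
python3 - <<'E'
from fit import *
for n,t in(("h0",[.4597,.1112,.2312]),("j0",[.4535,.1095,.1993]),("i0",[.4582,.111,.1913]),("g",[.5431,-.1645,.1638])):
    print(n,*fit(cv2.imread(f"pics/{n}.png"),np.array(t),[(-8,8),(-5,5),(-.2,.2),(-.12,.12),(77,90)]))
E
```

```text
h0 [ 2.3993  4.9988 -0.0935 -0.0739 89.2282] -1283.6107177734375 [ 10.6857  11.5429 -91.6012]
j0 [ 1.8318  3.8089 -0.0577 -0.0535 89.9956] -1254.931640625 [  7.0081   8.6123 -92.7181]
i0 [ 2.4056  3.9501 -0.0447 -0.0552 90.    ] -1225.5181884765625 [  6.4205   8.9023 -92.7739]
g [ 2.6486 -0.0896 -0.0176 -0.0509 89.9991] -1370.0472412109375 [  4.2306   4.4892 -92.8686]
```

```bash
python3 - <<'E'
from fit import *
for n,t in(("h0",[.4597,.1112,.2312]),("j0",[.4535,.1095,.1993]),("i0",[.4582,.111,.1913]),("g",[.5431,-.1645,.1638])):
    im=cv2.imread(f"pics/{n}.png")
    for sp in([(-9,9),(-6,6),(-.2,.2),(-.12,.12),(82.5,83.5)],[(-9,9),(-6,6),(-.2,.2),(-.02,.005),(82.5,83.5)]):print(n,*fit(im,np.array(t),sp))
# spindle in scene0 : fit top by edges columns
im=cv2.imread("pics/scene0.png").astype(int).mean(2).astype(int)
print("cols",216,238)
for r in range(214,254,3):print(r,im[r,216:240])
E
```

```text
h0 [-2.6375  1.3762 -0.0993 -0.0772 83.5   ] -1276.3056640625 [  5.5897   7.7752 -85.8469]
h0 [-2.906   2.5722 -0.0608 -0.02   83.5   ] -1213.124755859375 [  2.1629   4.2388 -86.3293]
j0 [-3.8934  0.107  -0.0729 -0.0622 83.5   ] -1247.563232421875 [  2.17     5.2769 -86.1189]
j0 [-4.5279  1.043  -0.0515 -0.02   83.5   ] -1207.9862060546875 [ -0.2351   2.7104 -86.3729]
i0 [-3.1481  0.2415 -0.0585 -0.0667 83.4999] -1217.2236328125 [  1.721    5.79   -86.1729]
i0 [-3.957   1.1606 -0.0376 -0.02   83.4999] -1189.105712890625 [ -0.8185   2.8291 -86.4242]
g [-4.5076 -2.7777 -0.0287 -0.0056 82.5006] -1365.062744140625 [ -2.142   -2.3161 -85.4654]
g [-4.506  -2.7851 -0.0287 -0.0057 82.5001] -1365.0631103515625 [ -2.1397  -2.3158 -85.4648]
cols 216 238
214 [135 137 135 138 136 138 135 137 137 135 138 136 136 134 135 133 136 135
 135 137 135 134 134 132]
217 [136 135 135 138 135 134 137 136 135 136 134 135 134 136 137 136 138 138
 140 141 140 141 142 137]
220 [135 137 138 135 134 137 140 135  66 125 123 128 116  95 136 138 143  79
  82  84  85  85  83  75]
223 [137 136 134 136 133 136 141  77 1
[... 394 characters left out ...]
 134 137 139 144  79 114 126 131 135 135 132 122 100  54
  74  67  87  82 151 146]
238 [141 147  62  80  97  83  85  85  76 114 121 129 131 134 132 131 103  55
  52  52  52  95  92  90]
241 [ 89  92  91  92  92  92  90  91  81 104 120 128 132 134 132 130 108  74
  58  54  96  98  93  89]
244 [ 86  87  89  83  85  84  86  82  85  82 118 127 127 131 132 123 126 110
  48  95  94  94  89  91]
247 [ 88  74  88  90  89  87  90  89  95  71 108 121 126 129 136 130 128 106
  51  91  87  88  85  85]
250 [ 81  81  83  82  77  75  74  76  79  73  99 116 124 131 134 131 127 108
  64  86  92  94  90  92]
253 [ 73  72  77  76  75  73  76  74  75  71  74 120 126 131 134 136 126 107
  87  89  85  87  88  90]
```

```bash
python3 - <<'E'
from fit import *
im=cv2.imread("pics/scene0.png").astype(int).mean(2).astype(int)
print("scene from 220")
for r in range(215,230):print(r,im[r,220:234])
im=cv2.imread("pics/top0.png").astype(int).mean(2).astype(int)
print("top from 240")
for r in range(235,252):print(r,im[r,240:256])
for p in([.459,.1108,.106],):
    p=np.array(p);r=rim(p,np.array([0,0,1.]),.0085);print(pj(p[None]),r.min(0),r.max(0)); print(proj("top",p),proj("top",p+[.0085,0,0]),proj("top",p+[0,.0085,0]))
E
```

```text
scene from 220
215 [136 135 137 136 136 137 135 135 134 135 136 137 135 135]
216 [136 135 136 135 137 136 136 133 136 136 133 136 135 135]
217 [135 134 137 136 135 136 134 135 134 136 137 136 138 138]
218 [135 137 136 137 124 140 168 159 163 124 133 135 139 143]
219 [135 136 134 134 137 110 133 125 105 119 137 137 142  74]
220 [134 137 140 135  66 125 123 128 116  95 136 138 143  79]
221 [135 137 108 140  74 119 123 127 126 129 129 139 147  81]
222 [136 139 140 106 161 104  75 117 177 150 100 118  78  82]
223 [133 136 141  77 100 145 146 148 129 128 101 123  82  83]
224 [135 136 142  89 109 129 129 138 130 130 106 101  83  84]
225 [136 137 143  83 108 130 130 137 137 133 108 109  82  86]
226 [133 137 141  98 108 127 130 136 134 130 110 112  81  82]
227 [134 137 140  98 107 123 131 133 133 130 116  99  82  85]
228 [137 135 138 118 104 123 131 133 137 129 120  84  82  86]
229 [136 137 141 115 102 121 128 134 137 130 121  91  83  84]
top from 240
235 [124 118 102  89  90  89  88  88  89  99 121 121 122 122 121 121]
236 [121 121 112  88  88  88  88  89  88  94 111 120 120 120 119 118]
23
[... 469 characters left out ...]
8 102 112 118 118]
244 [112 110 112 128 128 112 124 146 150 136 126 120 109 107 117 117]
245 [106 106 106 115 129 128 146 156 148 135 132 127 118 113 117 117]
246 [107 106 106 106 106 112 131 129 135 137 134 131 125 116 117 116]
247 [108 108 108 108 108 110 115 122 129 133 134 132 126 115 113 113]
248 [109 110 108 106 106 106 106 110 118 124 124 120 119 114 113 113]
249 [106 107 105 103 102 102 104 108 110 115 114 106 114 113 114 112]
250 [103 104 104 102 103 105 110 113 113 112 111 111 110 110 109 108]
251 [104 106 106 106 106 107 109 109 108 107 107 108 107 106 107 106]
[[226.6747 220.3669]] [222.5653 217.5931] [230.7814 223.1743]
[246.1927 242.1142] [246.2864 238.5596] [242.6392 242.0738]
```

```bash
python3 - <<'E'
from fit import *
Z=np.array([0,0,1.])
for z in(.111,.113,.115):
    for t in(0,6):
        ax=np.array([-np.sin(np.radians(t))*.98,-np.sin(np.radians(t))*.18,np.cos(np.radians(t))])
        o=np.array([.459,.1108,z]);b=rim(o,ax,.038);p=rim(o+.06*ax,ax,.038);c=rim(o+.09*ax,ax,.018)
        print(z,t,"b",b.min(0),b.max(0),"at",b[b[:,1].argmax()],"p",p.min(0),p.max(0),"c",c.min(0),c.max(0))
im=cv2.imread("pics/j0.png").astype(int).mean(2).astype(int)
for r in list(range(185,200,2))+list(range(204,238,2)):print(r,"".join("%4d"%v for v in im[r,200:246]))
E
```

```text
0.111 0 b [208.015  206.4525] [244.8618 231.4037] at [224.768  231.4037] p [204.6861 184.3915] [242.9832 209.076 ] c [213.227  178.8998] [231.732  190.5001]
0.111 6 b [208.0983 205.1535] [244.8101 232.7028] at [224.9876 232.7028] p [203.6295 184.981 ] [241.9447 212.7061] c [211.565 181.273] [230.1194 194.4269]
0.113 0 b [207.9081 205.7433] [244.8014 230.6873] at [224.6799 230.6873] p [204.5706 183.6272] [242.9181 208.3008] c [213.1208 178.1018] [231.6505 189.6959]
0.113 6 b [207.9916 204.4409] [244.7497 231.99  ] at [224.9001 231.99  ] p [203.5123 184.2123] [241.8778 211.9345] c [211.4559 180.472 ] [230.0352 193.6238]
0.115 0 b [207.8009 205.0323] [244.7409 229.9691] at [224.5916 229.9691] p [204.4548 182.8609] [242.8528 207.5234] c [213.0142 177.3017] [231.5688 188.8895]
0.115 6 b [207.8846 203.7265] [244.6891 231.2753] at [224.8123 231.2753] p [203.3948 183.4416] [241.8108 211.1608] c [211.3464 179.6689] [229.9508 192.8184]
185  136 118 103 137 150 149 150 150 155 124  29  19  10  95  92  93  76  64  79  83  92  91  95  91  87  75  83  98  28  53 167 152 145 147 153 122  85  95 101
[... 3864 characters left out ...]
3 148 145 147 151 149 151 151 159 157 162 158 163 161 164 167 162 163 162 166 165 187 122  77  86  87  83 156 153 145 146 143 144 141
232  144 145 144 142 143 142 144 145 144 144 145 144 144 144 143 146 132 137 139 148 162 169 169 165 171 176 178 156 146 114  68 107  81  87  89  90  90  82 157 148 146 142 146 145 144 145
234  145 146 146 143 143 144 145 144 145 145 144 145 143 146 144 145 146 146 145 145 144 143 146 149  92 118 136 136 146 141 139 126 105  91  94  95  92  86  79 150 149 146 144 148 144 144
236  144 144 145 145 145 144 146 144 146 147 145 145 144 143 145 145 146 144 146 145 147 148 152 157  95 118 136 137 139 146 138 134 114  52  55  57  49 111  87  62  66  78 154 150 148 146
```

{"api": "apply_moves", "payload": {
  "targets": [
    {"travel":[0,0,-7],"roll":0,"jaw":20},
    {"travel":[0,3,0],"roll":0,"jaw":20},
    {"travel":[0,0,4],"roll":0,"jaw":20},
    {"travel":[0,0,3],"roll":0,"jaw":20},
    {"travel":[0,0,1],"roll":0,"jaw":20},
    {"travel":[0,0,0],"roll":0,"jaw":20}
  ]
}}

```text
clock: 11.0
tool_pos: [0.4605, 0.1076, 0.1916]
orientation: [180.0, -0.4, 10.6]
force: [-3.9, -2.7, 30.2]
opening: 0.0341
gripper_force: 30.0
```

```bash
cat > look.py <<'E'
from fit import *
import sys
n,z=sys.argv[1],float(sys.argv[2])
a=ctrl.snapshot("scene")[:,:,::-1];cv2.imwrite(f"pics/{n}.png",a)
o=ctrl.get_obs();print(o["tool_pos"],o["force"])
for t in(0,6):
    ax=np.array([-np.sin(np.radians(t))*.98,-np.sin(np.radians(t))*.18,np.cos(np.radians(t))])
    c=np.array([.459,.1110,z]);b=rim(c,ax,.038);p=rim(c+.06*ax,ax,.038)
    print(t,"b",b.min(0),b.max(0),"at",b[b[:,1].argmax()],"p",p.min(0),p.max(0))
im=a.astype(int).mean(2).astype(int)
k=int(b.max(0)[1])
for r in range(k-16,k+8,2):print(r,"L",im[r,202:214],"M",im[r,216:234:2],"R",im[r,236:248])
E
python3 look.py k0 .106
```

```text
[0.4605 0.1076 0.1916] [-3.32   -2.5792 29.5927]
0 b [208.1986 208.1922] [244.9273 233.1576] at [224.9013 233.1576] p [204.8878 186.2684] [243.0576 210.9765]
6 b [208.2814 206.9016] [244.8759 234.4479] at [225.1199 234.4479] p [203.8355 186.8685] [242.0228 214.5973]
218 L [144 143 144 142 143 147 121 115 129 137 141 141] M [156 158 156 165 166 165 175 167 176] R [164 160 152 149 143 140 133 124 111  88  89  92]
220 L [144 144 142 145 143 148 102 109 129 135 142 144] M [156 156 160 162 166 171 175 175 167] R [165 167 157 152 144 140 129 124 112  89  92  88]
222 L [142 143 143 144 143 149 113 105 129 132 139 144] M [153 159 166 157 172 167 162 166 170] R [160 162 157 151 143 142 134 120 112  88  90  93]
224 L [144 142 141 144 142 145 147 110 121 131 134 138] M [154 152 152 160 171 166 167 170 170] R [156 153 150 150 143 141 128 123 111  89  90  90]
226 L [142 143 143 142 144 141 146 119 114 131 136 139] M [151 155 155 160 166 167 173 171 162] R [160 159 154 144 145 140 141 114  88  90  91  89]
228 L [145 143 142 142 144 142 142 144 147 122 135 138] M [150 157 162 162 163 159 165 168 16
[... 242 characters left out ...]
143 147 145 144] M [134 153 155 156 163 167 164 168 171] R [ 79  75 151 148 146 145 144 148 144 141 143 143]
234 L [143 143 146 145 144 143 142 142 144 141 144 142] M [143 145 144 132 104 122 132 132 100] R [ 92  84  79 150 148 144 144 145 145 144 144 145]
236 L [145 144 145 146 146 145 147 146 144 144 145 146] M [144 144 146 152 101 134 140 139 114] R [ 51 115  87  60  65  80 155 150 150 147 145 144]
238 L [145 144 145 145 147 145 145 145 143 143 144 144] M [148  70 102  91  77 131 139 137 110] R [ 56 101  97  97  94  92  93 102  70  51 156 154]
240 L [144 145 144 145 145 144 144 145 145 146 149 150] M [ 94  94  95  97  88 127 138 138 114] R [102  95  94  91  92  93  92  97  94  90  92 101]
```

```bash
python3 - <<'E'
from fit import *
im=cv2.imread("pics/k0.png").astype(int).mean(2).astype(int)
for c in(217,220,223,226):print(c,205,im[205:218,c],230,im[230:237,c])
for t in range(-2,11,2):
    ax=np.array([-np.sin(np.radians(t))*.98,-np.sin(np.radians(t))*.18,np.cos(np.radians(t))])
    o=np.array([.459,.1110,.106]);b=rim(o,ax,.038);p=rim(o+.06*ax,ax,.038)
    f=lambda e,c:np.interp(c,*e[(e[:,1]>e[:,1].mean())][np.argsort(e[(e[:,1]>e[:,1].mean())][:,0])].T)
    print(t,[(round(f(p,c),1),round(f(b,c),1),round(f(b,c)-f(p,c),1)) for c in(217,220,223,226)])
E
```

```text
217 205 [172 169 166 166 168 167 196 150 154 158 157 159 155] 230 [152 151 157 143 146 142 146]
220 205 [139 174 162 167 172 169 171 170 161 163 165 159 158] 230 [156 153 155 155 144 144 146]
223 205 [ 87 186 169 168 167 164 168 189 161 168 168 160 158] 230 [165 160 156 169 138 153 154]
226 205 [ 92 191 166 169 172 171 172 194 176 175 171 164 164] 230 [164 164 167 165 122 134 134]
-2 [(np.float64(209.3), np.float64(231.5), np.float64(22.2)), (np.float64(209.7), np.float64(232.2), np.float64(22.6)), (np.float64(209.8), np.float64(232.6), np.float64(22.8)), (np.float64(209.6), np.float64(232.7), np.float64(23.1))]
0 [(np.float64(210.5), np.float64(231.9), np.float64(21.4)), (np.float64(210.9), np.float64(232.7), np.float64(21.8)), (np.float64(210.9), np.float64(233.1), np.float64(22.1)), (np.float64(210.7), np.float64(233.1), np.float64(22.4))]
2 [(np.float64(211.8), np.float64(232.3), np.float64(20.5)), (np.float64(212.1), np.float64(233.2), np.float64(21.0)), (np.float64(212.1), np.float64(233.5), np.float64(21.4)), (np.float64(211.8), np.float64(233.6), np.float64(21.8))]
4 [(np.flo
[... 230 characters left out ...]
p.float64(214.3), np.float64(233.1), np.float64(18.8)), (np.float64(214.6), np.float64(234.0), np.float64(19.4)), (np.float64(214.5), np.float64(234.4), np.float64(19.9)), (np.float64(214.1), np.float64(234.4), np.float64(20.3))]
8 [(np.float64(215.6), np.float64(233.5), np.float64(17.9)), (np.float64(215.8), np.float64(234.4), np.float64(18.6)), (np.float64(215.7), np.float64(234.8), np.float64(19.1)), (np.float64(215.2), np.float64(234.8), np.float64(19.6))]
10 [(np.float64(216.9), np.float64(233.8), np.float64(16.9)), (np.float64(217.1), np.float64(234.7), np.float64(17.7)), (np.float64(216.9), np.float64(235.2), np.float64(18.3)), (np.float64(216.3), np.float64(235.2), np.float64(18.9))]
```

{"api": "apply_moves", "payload": {
  "targets": [
    {"travel":[0,0,-3.5],"roll":0,"jaw":20},
    {"travel":[0,0,0],"roll":0,"jaw":20},
    {"travel":[1,0,0],"roll":0,"jaw":20},
    {"travel":[1,0,0],"roll":0,"jaw":20},
    {"travel":[1,0,0],"roll":0,"jaw":20},
    {"travel":[1,0,0],"roll":0,"jaw":20},
    {"travel":[0,0,0],"roll":0,"jaw":20}
  ]
}}

```text
clock: 11.75
tool_pos: [0.462, 0.1079, 0.1919]
orientation: [180.0, -0.1, 10.5]
force: [-2.4, -1.1, 13.3]
opening: 0.0336
gripper_force: 30.0
```

{"api": "apply_moves", "payload": {
  "targets": [
    {"travel":[2,0,0],"roll":0,"jaw":20},
    {"travel":[0,0,0],"roll":0,"jaw":20}
  ]
}}

```text
clock: 11.95
tool_pos: [0.464, 0.1083, 0.192]
orientation: [180.0, -0.1, 10.5]
force: [-2.6, -1.3, 14.1]
opening: 0.0339
gripper_force: 30.0
```

{"api": "apply_moves", "payload": {
  "targets": [
    {"travel":[-2,0,0],"roll":0,"jaw":20},
    {"travel":[-1,0,0],"roll":0,"jaw":20},
    {"travel":[-1,0,0],"roll":0,"jaw":20},
    {"travel":[-1,0,0],"roll":0,"jaw":20},
    {"travel":[-1,0,0],"roll":0,"jaw":20},
    {"travel":[-1,0,0],"roll":0,"jaw":20},
    {"travel":[-1,0,0],"roll":0,"jaw":20},
    {"travel":[-1,0,0],"roll":0,"jaw":20},
    {"travel":[-1,0,0],"roll":0,"jaw":20},
    {"travel":[0,0,0],"roll":0,"jaw":20}
  ]
}}

```text
clock: 12.95
tool_pos: [0.4539, 0.1065, 0.1913]
orientation: [180.0, -0.1, 10.5]
force: [0.5, -0.8, 6.7]
opening: 0.0339
gripper_force: 30.0
```

```bash
python3 look.py l0 .106; python3 - <<'E'
from h import *
im=cv2.imread("pics/l0.png").astype(int).mean(2).astype(int)
for c in(217,220,223,226):print(c,205,im[205:218,c],230,im[230:240,c])
E
```

```text
[0.4539 0.1065 0.1913] [ 0.423  -1.1861  6.6856]
0 b [208.1986 208.1922] [244.9273 233.1576] at [224.9013 233.1576] p [204.8878 186.2684] [243.0576 210.9765]
6 b [208.2814 206.9016] [244.8759 234.4479] at [225.1199 234.4479] p [203.8355 186.8685] [242.0228 214.5973]
218 L [143 145 143 143 144 151  94 116 124 129 136 141] M [152 157 155 154 165 162 161 162 163] R [156 150 145 145 143 137 127 122 102  87  91  89]
220 L [144 145 144 145 143 146 119 113 124 131 134 139] M [149 152 153 156 157 156 167 161 163] R [159 154 148 140 138 131 129 123 111  90  88  90]
222 L [143 144 143 142 144 147 135 104 121 130 137 137] M [149 152 152 155 160 161 164 162 160] R [160 156 151 148 143 138 126 119 109  92  90  90]
224 L [144 142 142 144 142 143 147 108 119 129 134 133] M [147 152 157 151 163 157 157 157 159] R [150 149 148 147 142 136 127 121 107  88  89  93]
226 L [141 142 142 140 142 142 146 118 109 123 128 131] M [147 144 146 156 158 158 161 162 161] R [154 147 143 142 141 142 133 153  72  89  89  89]
228 L [145 141 143 144 145 142 145 146 124 121 128 132] M [143 146 152 155 152 158 160 158 16
[... 674 characters left out ...]
144 146 148 144 143 144 143] M [149  71 101  89  78 131 141 138 113] R [ 52 100  96  96  93  94  94  99  69  50 154 155]
240 L [145 145 147 145 144 144 144 147 145 146 149 149] M [ 97  92  94 101  88 129 137 137 116] R [103  96  91  94  93  94  94  95  94  93  93 102]
217 205 [ 65  95 169 178 175 174 176 179 175 202 140 150 150] 230 [147 143 139 150 144 144 145 150 154  88]
220 205 [ 87  85  78 197 173 172 179 179 175 178 160 156 157] 230 [154 150 146 148 148 144 147 154 101  98]
223 205 [ 89  88  83 160 185 175 171 173 179 190 168 153 159] 230 [152 154 156 150 157 143 157  80  90  94]
226 205 [ 94  90  85 196 180 176 180 180 182 203 164 165 163] 230 [154 156 156 158 158 115 134 133 131 129]
```

{"api": "apply_moves", "payload": {
  "targets": [
    {"travel":[0,0,2],"roll":0,"jaw":20},
    {"travel":[0,0,0],"roll":0,"jaw":20}
  ]
}}

```text
clock: 13.2
tool_pos: [0.4553, 0.1067, 0.1911]
orientation: [180.0, -0.2, 10.6]
force: [-1.2, -1.2, 18.9]
opening: 0.0334
gripper_force: 30.0
```

{"api": "apply_moves", "payload": {
  "targets": [
    {"travel":[-1,0,0],"roll":0,"jaw":20},
    {"travel":[-1,0,0],"roll":0,"jaw":20},
    {"travel":[-1,0,0],"roll":0,"jaw":20},
    {"travel":[0,0,0],"roll":0,"jaw":20}
  ]
}}

```text
clock: 13.6
tool_pos: [0.4519, 0.1061, 0.1907]
orientation: [180.0, -0.2, 10.5]
force: [-1.1, -1.3, 15.3]
opening: 0.0337
gripper_force: 30.0
```

{"api": "apply_moves", "payload": {
  "targets": [
    {"travel":[4,0,-1.5],"roll":0,"jaw":20},
    {"travel":[0,1,0],"roll":0,"jaw":20},
    {"travel":[0,1,0],"roll":0,"jaw":20},
    {"travel":[0,1,0],"roll":0,"jaw":20},
    {"travel":[0,1,0],"roll":0,"jaw":20},
    {"travel":[0,0,0],"roll":0,"jaw":20}
  ]
}}

```text
clock: 14.2
tool_pos: [0.4563, 0.1044, 0.1913]
orientation: [-179.9, -0.2, 10.5]
force: [-1.6, 4.8, 10.0]
opening: 0.0337
gripper_force: 30.2
```

{"api": "apply_moves", "payload": {
  "targets": [
    {"travel":[-3,0,0],"roll":0,"jaw":20},
    {"travel":[0,-1,0],"roll":0,"jaw":20},
    {"travel":[0,-1,0],"roll":0,"jaw":20},
    {"travel":[0,-1,0],"roll":0,"jaw":20},
    {"travel":[0,-1,0],"roll":0,"jaw":20},
    {"travel":[0,-1,0],"roll":0,"jaw":20},
    {"travel":[0,-1,0],"roll":0,"jaw":20},
    {"travel":[0,-1,0],"roll":0,"jaw":20},
    {"travel":[0,0,0],"roll":0,"jaw":20}
  ]
}}

```text
clock: 15.1
tool_pos: [0.4514, 0.1081, 0.1909]
orientation: [179.9, -0.0, 10.5]
force: [0.7, -5.1, 8.1]
opening: 0.0336
gripper_force: 30.1
```

{"api": "apply_moves", "payload": {
  "targets": [
    {"travel":[0,0,-6],"roll":0,"jaw":20},
    {"travel":[3,3.5,-6],"roll":0,"jaw":20},
    {"travel":[0,0,0],"roll":0,"jaw":20},
    {"travel":[0,0,0],"roll":0,"jaw":20},
    {"travel":[0,0,0],"roll":0,"jaw":20}
  ]
}}

```text
clock: 15.6
tool_pos: [0.4541, 0.106, 0.2024]
orientation: [180.0, 0.0, 10.5]
force: [0.4, -0.2, -1.3]
opening: 0.0337
gripper_force: 30.0
```

```bash
python3 - <<'E'
from fit import *
R=[];I=[]
for k in range(8):
    I.append(ctrl.snapshot("scene")[:,:,::-1].astype(float));o=ctrl.get_obs();R.append(np.r_[o["tool_pos"],o["force"],o["moment"]])
m=np.mean(R,0);print(m[:3],m[3:],np.std(R,0)[3:])
a=np.mean(I,0).astype(np.uint8);cv2.imwrite("pics/m0.png",a)
t=m[:3]
for sp in([(-9,9),(-6,6),(-.2,.2),(-.1,.1),(82,84)],[(-9,9),(-6,6),(-.2,.2),(-.1,.1),(80.5,81.5)]):print(*fit(a,t,sp))
b=cv2.resize(a[175:240,190:260],None,fx=8.5,fy=8.5,interpolation=cv2.INTER_CUBIC)
cv2.imwrite("pics/m.png",b)
E
```

```text
[0.4542 0.1061 0.2026] [-0.0972  0.0389 -1.5007 -0.0229 -0.0143 -0.0142] [0.4065 0.7154 0.6489 0.0124 0.0183 0.0324]
[-3.3371  0.0273 -0.0668 -0.0739 83.9999] -1261.246826171875 [  2.2496   6.2041 -86.586 ]
[-5.535  -1.2305 -0.071  -0.0718 81.5   ] -1254.7737 [  0.2242   4.5916 -84.0875]
```

View pics/m.png

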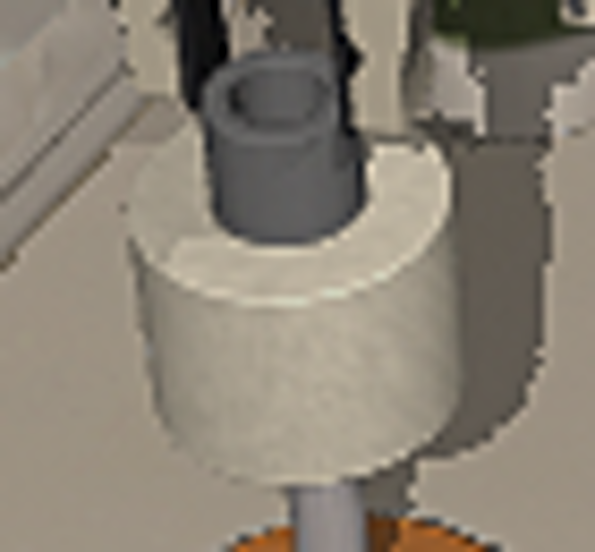

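The zoom shows the roll a few mm above the spindle, leaning slightly towards the camera; the bottom edge is centred at ~x 290 of the crop and the spindle at 331. I'll fit the contact pictures for the bottom position.

```bash
python3 - <<'E'
from fit import *
for n,t in(("j0",[.4535,.1095,.1993]),("i0",[.4582,.111,.1913]),("k0",[.4605,.1076,.1916]),("l0",[.4539,.1065,.1913]),("m0",[.4542,.1061,.2026])):
    im=cv2.imread(f"pics/{n}.png")
    q,f,d=fit(im,np.array(t),[(-9,9),(-6,6),(-.2,.2),(-.12,.12),(82.9,83.1)]);print(n,q,(np.array(t)+d/1e3))
# self-check: bottom arc & spindle in m0
b=rim(np.array([.459,.111,.1165]),np.array([-.067,-.073,.995]),.038);print(b.min(0),b.max(0),b[b[:,1].argmax()])
print("obs b max row",(487+.5)/8.5-.5+175,"R",(463.5)/8.5-.5+190,"L",157/8.5-.5+190)
E
```

```text
j0 [-4.0944 -0.4279 -0.0687 -0.066  83.0999] [0.4551 0.1145 0.1136]
i0 [-3.4825  0.0053 -0.059  -0.0668 83.0995] [0.4596 0.1165 0.1055]
k0 [-4.2548 -0.1941 -0.0446 -0.0707 83.0893] [0.4599 0.1133 0.1058]
l0 [-3.2025 -0.4546 -0.1052 -0.0805 83.1   ] [0.4594 0.1127 0.1059]
m0 [-4.2468 -0.3211 -0.0702 -0.07   83.1   ] [0.4558 0.1116 0.1169]
[207.5841 203.2772] [244.6334 230.5968] [224.6134 230.5968]
obs b max row 231.85294117647058 R 244.02941176470588 L 207.97058823529412
```

{"api": "apply_moves", "payload": {
  "targets": [
    {"travel":[3,2,4],"roll":0,"jaw":20},
    {"travel":[0,0,4],"roll":0,"jaw":20},
    {"travel":[0,0,3],"roll":0,"jaw":20},
    {"travel":[0,0,2],"roll":0,"jaw":20},
    {"travel":[0,0,0],"roll":0,"jaw":20}
  ]
}}

```text
clock: 16.5
tool_pos: [0.4594, 0.1049, 0.1919]
orientation: [180.0, -0.2, 10.5]
force: [-2.0, -2.0, 13.7]
opening: 0.0336
gripper_force: 30.0
```

```bash
cat > con.py <<'E'
from fit import *
import sys
R=[];I=[]
for k in range(5):
    I.append(ctrl.snapshot("scene")[:,:,::-1].astype(float));o=ctrl.get_obs();R.append(np.r_[o["tool_pos"],o["force"],o["moment"]])
m=np.mean(R,0);t=m[:3];F=m[3:6]-[-.1,0,-1.5];M=m[6:]-[-.023,-.014,-.014];print(t,F,M)
a=np.mean(I,0).astype(np.uint8);cv2.imwrite(f"pics/{sys.argv[1]}.png",a)
q,f,d=fit(a,t,[(-9,9),(-6,6),(-.2,.2),(-.12,.12),(82.9,83.1)]);print(q,t+d/1e3)
for L in(.37,.41,.45):print(L,"contact r(mm)",1e3*(-(M[1]+L*F[0])/F[2]),1e3*(M[0]-L*F[1])/F[2])
E
python3 con.py n0
```

```text
[0.4593 0.1049 0.1919] [-1.9415 -1.4062 15.2634] [-0.6251  0.7863  0.02  ]
[-4.0523 -0.3372 -0.0494 -0.0705 83.0999] [0.4593 0.1104 0.1061]
0.37 contact r(mm) -4.4498459283773455 -6.867016486711638
0.41 contact r(mm) 0.63818210973131 -3.1818081718027433
0.45 contact r(mm) 5.726210147839972 0.503400143106151
```

{"api": "apply_moves", "payload": {
  "targets": [
    {"travel":[0,0,-5],"roll":0,"jaw":20},
    {"travel":[0,2,0],"roll":0,"jaw":20},
    {"travel":[0,0,3],"roll":0,"jaw":20},
    {"travel":[0,0,2],"roll":0,"jaw":20},
    {"travel":[0,0,0],"roll":0,"jaw":20}
  ]
}}

```text
clock: 17.25
tool_pos: [0.4599, 0.103, 0.1918]
orientation: [180.0, -0.2, 10.6]
force: [-2.0, -1.0, 15.4]
opening: 0.034
gripper_force: 30.0
```

{"api": "apply_moves", "payload": {
  "targets": [
    {"travel":[0,0,-5],"roll":0,"jaw":20},
    {"travel":[-3,0,0],"roll":0,"jaw":20},
    {"travel":[0,0,3],"roll":0,"jaw":20},
    {"travel":[0,0,2],"roll":0,"jaw":20},
    {"travel":[0,0,0],"roll":0,"jaw":20}
  ]
}}

```text
clock: 17.75
tool_pos: [0.4567, 0.1024, 0.1919]
orientation: [180.0, -0.2, 10.6]
force: [-2.8, -1.3, 17.5]
opening: 0.0338
gripper_force: 30.0
```

```bash
python3 - <<'E'
from h import *
a=ctrl.snapshot("top")[:,:,::-1];cv2.imwrite("pics/top1.png",a)
print(ctrl.get_obs()["tool_pos"])
for z in(.106,.166,.196):
    p=np.array([.459,.111,z]);print(z,proj("top",p),proj("top",p+[.038,0,0]),proj("top",p+[0,.038,0]))
im=a.astype(int).mean(2)
for r in range(215,275,2):print(r,"".join("%4d"%v for v in im[r,215:285:2]))
E
```

```text
[0.4566 0.1024 0.1919]
0.106 [246.1091 242.1133] [246.5266 226.2955] [230.2364 241.9325]
0.166 [243.3758 239.6957] [243.8356 222.9492] [226.5542 239.5068]
0.196 [241.8823 238.3746] [242.3659 221.1217] [224.5422 238.1814]
215   69  68  69  70  70  71  73  74  75  74  75  74  76  86  97  96  77  71  71  69 128 114  59  60  67 151 131  89  86  71  71  71  71  71  73
217   70  70  69  70  71  73  75  74  75  75  75  76  75  93  98  96  75  72  70  70 128 126  60  62  65  71  66  70  71  70  71  71  71  71  81
219   70  70  70  71  73  75  75  74  75  75  76  76  80  98  99  91  73  73  71  71 130 127  67  69  69  69  68  71  77  71  70  71  71  71  71
221   69  70  70  73  76  76  76  75  75  76  77  76  93  99  97  76  74  73  72  72 137 118  68  80  96 126 161 191 181  71  71  71  71  70  71
223   70  72  74  75  75  76  76  76  77  76  77  81  97 100  90  75  74  74  73  73 159  99  60  67  66 127 190 190 191  80  71  71  71  70  71
225   72  75  75  76  71  69  76  76  77  78  78  98 100  98  80  75  75  74  75  77 173  68  60  69  66 113 191 190 191 114  71  71  71  72  72
227   75 
[... 2770 characters left out ...]
 193 193 194 194 193 191 180 168 153 139 131 128 129 131 134 136 153 173 195 195 196 196 195 196 196 131 130 123 114 157
267  173 174 176 194 194 194 194 194 194 195 194 194 187 184 184 170 165 165 162 178 196 196 195 196 195 196 196 197 194 188 172 112 110 151 179
269  173 173 179 193 193 194 194 194 194 194 195 194 195 195 195 196 195 195 195 195 195 196 195 196 195 196 197 184 176 176 176 112 121 177 190
271  173 174 194 194 195 194 194 194 194 194 195 195 195 196 196 195 196 196 196 196 196 196 196 196 196 196 190 176 176 176 176 136 124 181 207
273  174 187 195 195 195 195 195 195 195 195 195 196 196 196 197 196 196 196 196 196 196 197 197 196 197 190 176 176 177 176 177 167 137 183 212
```

```bash
python3 - <<'E'
from fit import *
a=cv2.imread("pics/top1.png");im=a.astype(int).mean(2).astype(int)
for c in range(236,270,3):print(c,im[249:268,c])
print("color samples (bgr) ",a[256,245],a[256,259],a[262,245],a[258,264])
s=ctrl.snapshot("scene")[:,:,::-1];cv2.imwrite("pics/o0.png",s)
t=ctrl.get_obs()["tool_pos"];q,f,d=fit(s,t,[(-9,9),(-6,6),(-.2,.2),(-.12,.12),(82.9,83.1)])
ax=np.array([q[2],q[3],1]);ax/=np.linalg.norm(ax);o=t+d/1e3;print(t,q,o)
p=circ("top",o+.06*ax,ax,.038,73);b=circ("top",o,ax,.038,73)
for e in(p,b):
    e=e[e[:,1]>e[:,1].mean()];e=e[np.argsort(e[:,0])];print(e[0],e[-1],np.c_[np.arange(236,270,3),np.interp(np.arange(236,270,3),*e.T)].round(1)[:,1])
E
```

```text
236 [181 145  80  65  64  60 103 130 120 122 121 115 120 148 170 174 183 195
 194]
239 [123  64  65  65  64 100 165 199 184 147 123 124 123 118 125 150 168 177
 187]
242 [ 65  66  66  65  91 173 216 216 218 209 171 130 122 121 124 131 156 172
 184]
245 [ 66  67  66 127 194 217 217 219 221 222 200 146 130 122 125 128 131 150
 170]
248 [ 67  79 169 217 213 214 217 220 219 220 201 163 150 124 126 128 129 132
 167]
251 [131 182 220 218 217 217 217 215 215 215 197 170 151 124 126 130 131 128
 162]
254 [ 78 106 144 178 209 221 222 220 213 189 177 161 133 126 125 129 135 167
 195]
257 [ 72  72  72 108 186 222 221 204 177 176 151 122 124 127 134 136 153 183
 196]
260 [ 73  73  75 165 209 188 180 174 149 122 121 123 131 136 136 166 195 196
 195]
263 [ 73  71  90 134 150 130 120 120 120 122 131 138 148 177 195 195 195 196
 195]
266 [ 73  71  90 107 108 115 125 131 136 148 164 182 195 196 196 196 196 196
 196]
269 [ 80  87 103 121 142 158 180 195 195 195 195 195 195 195 196 196 195 195
 197]
color samples (bgr)  [206 223 229] [166 186 193] [ 76 118 173] [ 81 124 184]
[0.4566 0.1024 0.1919] [-4.4704 -0.2786 -0.0443 -0.0682 83.0998] [0.4558 0.1077 0.1061]
[229.6339 243.5661] [263.4016 244.0494] [255.7 257.6 258.8 259.3 259.3 258.7 257.6 255.7 252.6 246.3 244.  244. ]
[231.4722 244.6306] [263.3107 245.0834] [254.8 257.2 258.6 259.3 259.5 259.1 258.  256.2 253.3 246.9 245.1 245.1]
```

Top view shows the paper's front arc. The paper side spans only ~2 rows there, so the roll is really upright; its rounded edges fooled the scene fit. The axis sits at TCP + (-4.2, +0.5) mm. Lifting and re-aiming.

{"api": "apply_moves", "payload": {
  "targets": [
    {"travel":[0,0,-8],"roll":0,"jaw":20},
    {"travel":[8,-6,0],"roll":0,"jaw":20},
    {"travel":[0,0,0],"roll":0,"jaw":20},
    {"travel":[0,0,0],"roll":0,"jaw":20}
  ]
}}

```text
clock: 18.25
tool_pos: [0.4615, 0.1096, 0.1969]
orientation: [180.0, 0.1, 10.5]
force: [-0.5, -0.2, -1.8]
opening: 0.0339
gripper_force: 30.0
```

```bash
python3 - <<'E'
from fit import *
a=ctrl.snapshot("top")[:,:,::-1];cv2.imwrite("pics/top2.png",a);im=a.astype(int).mean(2).astype(int)
t=ctrl.get_obs()["tool_pos"];print(t)
for c in range(233,264,3):print(c,im[244:264,c])
Z=np.array([0,0,1.]);o=np.array([.459,.111,t[2]-.086])
for e in(circ("top",o+.06*Z,Z,.038,73),circ("top",o,Z,.038,73)):
    e=e[e[:,1]>e[:,1].mean()];e=e[np.argsort(e[:,0])];print("want",np.interp(np.arange(233,264,3),*e.T).round(1))
goto(.4632,.1105,t[2])
E
```

```text
[0.4614 0.1094 0.1969]
233 [134  80  64  64  64  61  56 131 181 163 124 118 112 107 109 138 167 174
 180 192]
236 [ 65  64  64  64  64  65 100 167 202 201 200 177 127 120 123 122 116 120
 148 171]
239 [ 65  65  65  66  66 128 198 219 217 217 220 222 195 130 122 124 125 124
 119 125]
242 [ 65  65  66  70 153 211 218 219 219 219 221 221 211 177 139 124 124 122
 122 125]
245 [ 66  71  87 102 176 219 216 216 218 222 222 220 213 187 151 124 122 121
 122 125]
248 [ 85 101 121 183 219 220 219 219 218 216 216 220 205 165 150 123 122 122
 124 126]
251 [ 70  72  72  72  73  83 173 222 223 223 223 207 175 159 132 122 121 122
 125 126]
254 [ 72  72  72  73  71 109 188 224 223 204 177 174 151 122 122 122 121 125
 126 126]
257 [ 72  73  73  73  69 164 204 178 179 167 139 120 120 121 122 122 122 125
 127 135]
260 [ 72  73  73  72  89 132 146 125 119 118 118 120 120 122 121 122 124 131
 136 137]
263 [ 70  70  71  70  91 111 110 110 112 116 119 120 120 121 123 131 138 148
 177 196]
want [253.3 255.  256.1 256.5 256.4 255.7 254.5 252.4 249.1 241.2 241.2]
want [251.6 254.7 256.5 257.6 258.  257.8 257.1 255.7 253.4 249.3 243.5]
travel [ 1.9432 -0.7375 -0.    ] dyaw None
```

{"api": "apply_moves", "payload": {
  "targets": [
    {"travel":[1.5,-1,0],"roll":0,"jaw":20},
    {"travel":[0,0,4],"roll":0,"jaw":20},
    {"travel":[0,0,3],"roll":0,"jaw":20},
    {"travel":[0,0,2],"roll":0,"jaw":20},
    {"travel":[0,0,2],"roll":0,"jaw":20},
    {"travel":[0,0,0],"roll":0,"jaw":20}
  ]
}}

```text
clock: 18.9
tool_pos: [0.4629, 0.1107, 0.1864]
orientation: [180.0, 0.0, 10.5]
force: [0.1, -0.4, -1.8]
opening: 0.0338
gripper_force: 30.0
```

It went on, with no contact force. Lowering.

{"api": "apply_moves", "payload": {
  "targets": [
    {"travel":[0,0,5],"roll":0,"jaw":20},
    {"travel":[0,0,5],"roll":0,"jaw":20},
    {"travel":[0,0,5],"roll":0,"jaw":20},
    {"travel":[0,0,5],"roll":0,"jaw":20},
    {"travel":[0,0,5],"roll":0,"jaw":20},
    {"travel":[0,0,5],"roll":0,"jaw":20},
    {"travel":[0,0,0],"roll":0,"jaw":20}
  ]
}}

```text
clock: 19.6
tool_pos: [0.4627, 0.1105, 0.1559]
orientation: [180.0, 0.1, 10.5]
force: [-0.2, 0.1, -2.5]
opening: 0.034
gripper_force: 30.0
```

{"api": "apply_moves", "payload": {
  "targets": [
    {"travel":[0,0,6],"roll":0,"jaw":20},
    {"travel":[0,0,6],"roll":0,"jaw":20},
    {"travel":[0,0,6],"roll":0,"jaw":20},
    {"travel":[0,0,6],"roll":0,"jaw":20},
    {"travel":[0,0,6],"roll":0,"jaw":20},
    {"travel":[0,0,6],"roll":0,"jaw":20},
    {"travel":[0,0,6],"roll":0,"jaw":20},
    {"travel":[0,0,6],"roll":0,"jaw":20},
    {"travel":[0,0,0],"roll":0,"jaw":20}
  ]
}}

```text
clock: 20.5
tool_pos: [0.4626, 0.1105, 0.1078]
orientation: [180.0, 0.1, 10.5]
force: [-0.5, 0.7, -1.5]
opening: 0.0337
gripper_force: 30.0
```

{"api": "apply_moves", "payload": {
  "targets": [
    {"travel":[0,0,3],"roll":0,"jaw":20},
    {"travel":[0,0,3],"roll":0,"jaw":20},
    {"travel":[0,0,2],"roll":0,"jaw":20},
    {"travel":[0,0,2],"roll":0,"jaw":20},
    {"travel":[0,0,1],"roll":0,"jaw":20},
    {"travel":[0,0,0],"roll":0,"jaw":20}
  ]
}}

```text
clock: 21.1
tool_pos: [0.4632, 0.1108, 0.098]
orientation: [180.0, -0.0, 10.5]
force: [-1.5, -0.9, 1.7]
opening: 0.0337
gripper_force: 30.0
```

{"api": "apply_moves", "payload": {
  "targets": [
    {"travel":[0,0,1],"roll":0,"jaw":20},
    {"travel":[0,0,0],"roll":0,"jaw":60},
    {"travel":[0,0,0],"roll":0,"jaw":80},
    {"travel":[0,0,0],"roll":0,"jaw":80},
    {"travel":[0,0,0],"roll":0,"jaw":80}
  ]
}}

```text
clock: 21.6
tool_pos: [0.4631, 0.1108, 0.0967]
orientation: [-180.0, 0.0, 10.5]
force: [-0.6, -0.5, 0.5]
opening: 0.0602
gripper_force: 0.0
```

{"api": "apply_moves", "payload": {
  "targets": [
    {"travel":[0,0,-10],"roll":0,"jaw":80},
    {"travel":[0,0,-30],"roll":0,"jaw":80},
    {"travel":[0,0,-40],"roll":0,"jaw":80},
    {"travel":[0,0,-20],"roll":0,"jaw":80},
    {"travel":[-2,44,0],"roll":0,"jaw":80},
    {"travel":[-2,44,0],"roll":0,"jaw":80},
    {"travel":[-2,44,0],"roll":0,"jaw":80},
    {"travel":[-2,43,0],"roll":0,"jaw":80},
    {"travel":[0,0,0],"roll":0,"jaw":80},
    {"travel":[0,0,0],"roll":0,"jaw":80}
  ]
}}

```text
clock: 22.6
tool_pos: [0.487, -0.0638, 0.1972]
orientation: [-180.0, -0.0, 10.3]
force: [0.7, 0.9, -0.1]
opening: 0.0801
gripper_force: 0.0
```

```bash
python3 - <<'E'
from fit import *
o=ctrl.get_obs();print(o["tool_pos"],o["force"],o["opening"]);goto(.487,-.0625,.126)
a=ctrl.snapshot("scene")[:,:,::-1];cv2.imwrite("pics/p0.png",a)
# mounted roll: upright at rest on base?
Z=np.array([0,0,1.]);c=np.array([.459,.111,.012])
for e,n in((rim(c,Z,.038),"b"),(rim(c+.06*Z,Z,.038),"p"),(rim(c+.09*Z,Z,.018),"collar")):print(n,e.min(0),e.max(0))
E=edges(a)
def cost(q):
    o=np.array([.459+q[0]/1e3,.111+q[1]/1e3,.012+q[2]/1e3]);ax=np.array([q[3],q[4],1]);ax/=np.linalg.norm(ax)
    return -sum(map_coordinates(E,[e[:,1],e[:,0]],order=1).mean() for e in contour(o,ax))
r=differential_evolution(cost,[(-5,5),(-5,5),(-6,6),(-.1,.1),(-.1,.1)],seed=1);print(r.x,r.fun)
E
```

```text
[ 0.487  -0.0638  0.1972] [ 0.7346  0.8517 -0.1383] 0.08010767449004137
travel [ 0.1933 -1.3256 71.1896] dyaw None
b [212.9126 239.4909] [247.5903 264.663 ]
p [209.9664 219.9186] [245.9259 244.9834]
collar [218.0734 215.914 ] [235.4275 227.7394]
[ 4.2508  3.7478 -3.0706 -0.0078 -0.0277] -1244.3213
```

{"api": "apply_moves", "payload": {
  "targets": [
    {"travel":[0,-1,20],"roll":0,"jaw":80},
    {"travel":[0,0,20],"roll":0,"jaw":80},
    {"travel":[0,0,20],"roll":0,"jaw":80},
    {"travel":[0,0,10],"roll":0,"jaw":60},
    {"travel":[0,0,0],"roll":0,"jaw":60},
    {"travel":[0,0,0],"roll":0,"jaw":40}
  ]
}}

```text
clock: 23.25
tool_pos: [0.4875, -0.0612, 0.1275]
orientation: [180.0, -0.0, 10.6]
force: [0.1, 0.9, -0.2]
opening: 0.0617
gripper_force: 0.0
```

```bash
python3 - <<'E'
from h import *
a=ctrl.snapshot("scene")[:,:,::-1];cv2.imwrite("pics/q0.png",a)
o=ctrl.get_obs();t=o["tool_pos"];print(t,o["force"],o["opening"])
ax=np.array([-.4917,-.091,.866]);print("pin axis px s=82..90",[proj("scene",np.array([.4999,-.0603,.1025])+ax*k/1e3).round(1) for k in(0,22,30)],"grasp px",proj("scene",t-[0,0,.003]))
im=a.astype(int).mean(2).astype(int)
for r in range(216,246,2):print(r,"".join("%4d"%v for v in im[r,292:334]))
E
```

```text
[ 0.4877 -0.0613  0.1277] [ 1.0234 -0.4625  0.1768] 0.057420093718000095
pin axis px s=82..90 [array([310.5, 233.1]), array([309.5, 230. ]), array([309.1, 228.8])] grasp px [308.7488 229.1463]
216   29  19  23  87  89  66  65  68  85  75  77  77  76  75  76  77  74  72  60  61  47  70  66  36  59  69  58 101  97  96  99  96  33  37  35  36  38  36  38  38  39  39
218   22  16  12  44  59  58  70  39  83  78  77  76  78  76  74  74  72  76  72  73  75  73  75  76  77  76  77  81  81  35  39  55  33  25  52  45  37  23  38  26  33  35
220   27  16  26  77 164 132  81  54  75  76  77  74  73  77  77  77  78  78  79  80  77  77  78  77  79  77  74  76  81  41  43  44  35  17 161 156 153 157 161 162 163 169
222   27  18  23 142 131  97  49  75  76  78  77  75  75  78  81  36  85  36  76  75  76  69  71  72  76  75  76  76  84  43  41  48  30  38 166 154 149 147 149 146 151 168
224   20   6  78 156 152 158  57  74  73  83  81  80  84  29  22  22  28  27  29  18  12 109 215 155  97  62  68  73  77  38  43  44  34  20  74 162 151 151 150 150 159 106
226   12  60 156 152 152 115  67  73  75  
[... 987 characters left out ...]
  77  76
238  130 129 138  52  71  77  81  78  75  62 176 171 164 163 163 169 176 133 134 184 180 191 181 180 179 183 177 133 140  70  74  78  75  78  78  74  78  80  78  78  75  79
240  130 138 100  72  77  79  78  77  68  67  63  40 164 172 167 164 165 162 166 165 182 184 184 184 184  90 189 193 164  71  77  76  76  77  76  77  78  75  78  77  77  77
242  132 140  66  68  70  71  71  73  73  71  71  71  67  58  71 133 156 162 181 176 159 140  76  81  84 150 190 197 102  70  77  76  78  81  79  78  79  74  78  77  79  79
244  135 102  60  70  72  72  73  72  74  71  69  71  70  67  61 148 179 169 177 146  99 106 138 195 185 191 200  70  71  76  76  76  75  77  76  77  75  76  78  75  78  76
```

{"api": "apply_moves", "payload": {
  "targets": [
    {"travel":[0,0.5,2],"roll":0,"jaw":40},
    {"travel":[0,0,0],"roll":0,"jaw":10},
    {"travel":[0,0,0],"roll":0,"jaw":10},
    {"travel":[0,0,0],"roll":0,"jaw":10},
    {"travel":[0,0,0],"roll":0,"jaw":10},
    {"travel":[0,0,0],"roll":0,"jaw":10}
  ]
}}

```text
clock: 23.9
tool_pos: [0.4871, -0.0623, 0.1249]
orientation: [180.0, -0.0, 10.5]
force: [-0.8, -1.5, 3.0]
opening: 0.0221
gripper_force: 30.0
```

{"api": "apply_moves", "payload": {
  "targets": [
    {"travel":[-2.9,0,-5],"roll":0,"jaw":10},
    {"travel":[-2.9,0,-5],"roll":0,"jaw":10},
    {"travel":[-2.9,0,-5],"roll":0,"jaw":10},
    {"travel":[-2.9,0,-5],"roll":0,"jaw":10},
    {"travel":[-2.9,0,-5],"roll":0,"jaw":10},
    {"travel":[-2.9,0,-5],"roll":0,"jaw":10},
    {"travel":[-2.9,0,-5],"roll":0,"jaw":10},
    {"travel":[-2.9,0,-5],"roll":0,"jaw":10},
    {"travel":[0,0,0],"roll":0,"jaw":10},
    {"travel":[0,0,0],"roll":0,"jaw":10}
  ]
}}

```text
clock: 24.9
tool_pos: [0.4642, -0.0665, 0.1649]
orientation: [-180.0, -0.0, 10.5]
force: [-0.2, 0.8, -1.0]
opening: 0.0218
gripper_force: 30.0
```

{"api": "apply_moves", "payload": {
  "targets": [
    {"travel":[5.7,0,-3],"roll":0,"jaw":10},
    {"travel":[6,0,-2.5],"roll":0,"jaw":10},
    {"travel":[6.2,0,-1.9],"roll":0,"jaw":10},
    {"travel":[6.3,0,-1.4],"roll":0,"jaw":10},
    {"travel":[6.4,0,-0.8],"roll":0,"jaw":10},
    {"travel":[6.4,0,-0.3],"roll":0,"jaw":10},
    {"travel":[0,0,0],"roll":0,"jaw":10}
  ]
}}

```text
clock: 25.6
tool_pos: [0.5015, -0.0596, 0.1745]
orientation: [180.0, 0.0, 10.5]
force: [-1.3, -1.2, -0.1]
opening: 0.022
gripper_force: 30.0
```

```bash
python3 - <<'E'
from h import *
a=ctrl.snapshot("scene")[:,:,::-1];cv2.imwrite("pics/r0.png",a)
o=ctrl.get_obs();t=o["tool_pos"];print(t,o["force"],o["moment"],o["opening"])
g=t-[0,0,.003]
y=np.radians(10.5);X=np.array([np.cos(y),np.sin(y),0])
for tl in(0,10,20,30):
    th=np.radians(tl);ax=-np.sin(th)*X+np.array([0,0,np.cos(th)]);fl=g-ax*.023
    c=circ("scene",fl,ax,.021);print(tl,"flange",c.min(0),c.max(0),"grip top",proj("scene",g+ax*.007),"mouth",proj("scene",g-ax*.074))
im=a.astype(int).mean(2).astype(int)
c0=int(proj("scene",g)[0]);r0=int(proj("scene",g)[1])
print(c0-25,r0)
for r in range(r0-8,r0+56,2):print(r,"".join("%4d"%v for v in im[r,c0-25:c0+25]))
E
```

```text
[ 0.5009 -0.0597  0.1744] [-1.7402 -0.6142  0.2749] [-0.1579  0.6082  0.0081] 0.02162873583711364
0 flange [300.1989 208.8157] [321.671  223.2562] grip top [311.2888 204.3772] mouth [310.3372 234.5285]
10 flange [300.6784 206.1547] [322.0979 222.9821] grip top [311.1498 204.8226] mouth [311.7256 229.8588]
20 flange [301.1637 203.5122] [322.5111 222.263 ] grip top [311.0123 205.3387] mouth [313.0789 224.608 ]
30 flange [301.6367 200.9425] [322.8954 221.1032] grip top [310.8803 205.9095] mouth [314.3641 218.9179]
286 207
199  142 144 145 154  47 138 118 146 149 153  96 149 148 146 153 137 132  39  35  19   5 127 163 157 155 157 168 182 102  96  65  27   6 165 153 148 147 147 151 168  55 127 127 126 124 125 126 125 126 128
201  147 146 150 159  63  69  85 140 109 153 155 148 147 148 146 152 148  34  32   9   6 108   9   3   6  10  10   2   5  51  82  30   5  78 113 150 148 149 158  76 109 128 124 125 124 124 123 123 122 124
203  124 123 127 132  61  97  83  71  94 100 129 149 148 147 148 150 165  30  34  16  28  24  25  21  26  25  24  29  26  25  27  27  89 163 151 147 148 151 123  86 
[... 5284 characters left out ...]
9  75  78  72  70  75  71  75  75  74  73  74  75  74  77  77  77  77  70  67  69  69
257  127 124 125 133 140  64  74  78  78  76  77  77  76  78  74  77  77  76  75  75  76  74  72  76  75  75  77  76  76  76  74  76  78  75  80  81  78  77  77  79  67  75  67  68  66  68  69  71  68  70
259  130 131 130 138 108  73  77  73  75  77  75  75  78  78  78  76  80  79  75  78  77  77  77  76  77  76  78  75  78  79  76  78  74  73  76  74  73  73  70  71  71  71  68  71  72  73  70  73  72  70
261  130 127 132 140  50  52  76  74  77  78  80  76  76  79  76  76  74  77  73  76  77  76  76  77  78  77  77  76  77  80  77  78  77  75  77  78  77  70  69  71  71  70  73  70  71  72  68  72  69  69
```

{"api": "apply_moves", "payload": {
  "targets": [
    {"travel":[0,0,-10],"roll":0,"jaw":10},
    {"travel":[0,0,-15],"roll":0,"jaw":10},
    {"travel":[0,0,-15],"roll":0,"jaw":10},
    {"travel":[-2,-35,0],"roll":0,"jaw":10},
    {"travel":[-2,-35,0],"roll":0,"jaw":10},
    {"travel":[-2,-35,0],"roll":0,"jaw":10},
    {"travel":[-2,-35,0],"roll":0,"jaw":10},
    {"travel":[-2,-35,0],"roll":0,"jaw":10},
    {"travel":[0,0,0],"roll":0,"jaw":10},
    {"travel":[0,0,0],"roll":0,"jaw":10}
  ]
}}

```text
clock: 26.65
tool_pos: [0.459, 0.1115, 0.2156]
orientation: [-180.0, -0.1, 10.6]
force: [0.5, 0.0, 0.2]
opening: 0.0216
gripper_force: 30.0
```

```bash
python3 - <<'E'
from h import *
a=ctrl.snapshot("scene")[:,:,::-1];cv2.imwrite("pics/s0.png",a)
b=ctrl.snapshot("top")[:,:,::-1];cv2.imwrite("pics/stop.png",b)
o=ctrl.get_obs();t=o["tool_pos"];print(t,o["force"],o["opening"])
g=t-[0,0,.003];Z=np.array([0,0,1.])
print("scene flange",proj("scene",g-.022*Z),"tip",proj("scene",g-.082*Z),"spindle",proj("scene",np.array([.459,.111,.106])))
print("top tip",proj("top",g-.082*Z),"flange",proj("top",g-.022*Z))
u=proj("scene",g-.082*Z).round().astype(int)
im=a.astype(int).mean(2).astype(int)
for r in range(u[1]-26,u[1]+12):print(r,u[0]-10,"".join("%4d"%v for v in im[r,u[0]-10:u[0]+11]))
E
```

```text
[0.4591 0.1102 0.2152] [ 0.6661 -0.0737 -1.5561] 0.022222799000654894
scene flange [223.2667 188.9561] tip [225.923 211.716] spindle [226.5911 220.3396]
top tip [245.3694 241.1215] flange [242.5228 238.5828]
186 216  156  85  11  19  24  28  27  27  18  24  20  15   9  83 175 167 166 176  96  66  74
187 216  153  92  11  14  24  24  27  20  23  26  25  13   8 126 170 161 163 174  72  67  70
188 216  149 162  60  10  22  19  24  26  23  21  10   8  49 180 171 166 170 177  61  69  72
189 216  147 148 136  19  12   8  13   8  20  17  13  22 146 171 164 163 164 145 113  70  72
190 216  144 146 156 122  52  16  16  22  18  21  91 184 173 165 166 166 173 106  74  68  72
191 216  144 140 142 148 157 117 101 136 118 185 177 170 165 159 163 169 128 111  66  70  71
192 216  143 168 167 168 170 170 169 168 167 163 160 161 163 167 166 112 110  59  66  93  71
193 216  130 150 163 162 161 164 164 165 164 165 166 166 163 156 105 123 157  87  91  93  91
194 216  115 120 153 162 163 161 161 161 164 164 164 160 117 114 119 149 140  85  89  90  92
195 216  148 132 109 100 135 139 140 143 147 117 111 12
[... 1941 characters left out ...]
1 122  99 105 109 107 126 151 149 149 148 148 151
217 216  144 144 144 143 145 149 152 112  82  85  91  94  94  94  91  89  80  74  82  82  81
218 216  144 142 144 147 149 107  82  91 112 127 185 175 181 131 105 104 103  93  85  88  87
219 216  145 143 144 149 111  90  97 128 152 122 145 134 111 134  94  93 106 102 100  71  92
220 216  143 144 149 130  89  82  78 154  73 134 132 132 123 106 161  30  81 104 101  91  88
221 216  144 142 149  99  93  84  46 159  82 122 129 135 128 140 150  35  55 100 102 105 106
222 216  142 144 149  88  99  85  21 127 174 110  80 124 186 162 118  32  73 100 104  97  91
223 216  141 142 167  98  98 103  47  93 109 154 155 157 139 138 114  32  84 102 109  73  90
```

```bash
cat > pin.py <<'E'
from h import *
def feat(g,q,yaw=10.5):
    tl,s,dx,lat=q;y=np.radians(yaw);X=np.array([np.cos(y),np.sin(y),0]);Y=np.array([-np.sin(y),np.cos(y),0])
    ax=-np.tan(np.radians(tl))*X+np.tan(np.radians(lat))*Y+np.array([0,0,1.]);ax/=np.linalg.norm(ax);c=g+X*dx/1e3
    u=circ("scene",c-ax*(s-60)/1e3,ax,.021);l=circ("scene",c-ax*(s-55)/1e3,ax,.021)
    return np.array([*proj("scene",c-ax*s/1e3),u[:,1].max(),l[:,1].max(),u[:,0].max()]),c-ax*s/1e3
E
python3 - <<'E'
from pin import *
g=np.array([.4591,.1102,.2122])
for tl in(0,5,10,15,20):print(tl,feat(g,(tl,82,0,0))[0].round(1))
ob=np.array([227.9,205.4,194.5,196.3,233.2])
for s in(80,82,84):
    r=least_squares(lambda q:feat(g,(q[0],s,q[1],q[2]))[0]-ob,[8,0,0]);print(s,r.x,r.fun.round(2),feat(g,(r.x[0],s,r.x[1],r.x[2]))[1])
a=cv2.imread("pics/s0.png").astype(int).mean(2).astype(int)
for r in range(178,197,2):print(r,"L",a[r,206:218],"R",a[r,226:238])
E
```

```text
0 [225.9 211.7 195.9 197.8 234. ]
5 [227.1 209.4 195.9 197.7 234.3]
10 [228.2 206.8 195.8 197.4 234.5]
15 [229.3 204.1 195.6 197.1 234.8]
20 [230.3 201.2 195.3 196.6 235. ]
80 [10.8307  0.8015 -1.208 ] [-0.27 -0.03  0.35  0.17  1.21] [0.4744 0.1147 0.1336]
82 [10.7597  2.6281 -1.9916] [-0.38 -0.06  0.41  0.22  1.5 ] [0.4762 0.1162 0.1317]
84 [10.6871  4.4596 -2.7444] [-0.48 -0.09  0.47  0.27  1.76] [0.4781 0.1177 0.1297]
178 L [138 149 150 150 151 161  90  29  29  16  25  24] R [ 91 158 151 148 145 152 119  90 103  77  63 115]
180 L [101 102 139 134 135 136 132  26  21 116  19  23] R [ 54 164 152 148 149 150 133 101  69  70  67  99]
182 L [139 135 134 134 120 107  89 130 136 139  83  16] R [ 30  67 112 125 131 138 155  61  69  71  71  71]
184 L [131 131 126 112 101 131 128 128 122 156 168  14] R [ 19   8   5  70 184 175 175 123  67  70  72  72]
186 L [126 109 105 127 127 125 127 128 149 147 156  85] R [ 20  15   9  83 175 167 166 176  96  66  74  73]
188 L [109 128 129 126 127 125 126 131 145 144 149 162] R [ 10   8  49 180 171 166 170 177  61  69  72  73]
190 L [127 127 127 126 127 125 125 124 145 144 144 146] R [ 91 184 173 165 166 166 173 106  74  68  72  75]
192 L [145 144 147 145 146 146 147 147  94 121 143 168] R [160 161 163 167 166 112 110  59  66  93  71  71]
194 L [145 144 144 144 142 143 143 145 144 149 115 120] R [164 160 117 114 119 149 140  85  89  90  92  91]
196 L [143 143 143 144 144 143 143 142 142 143 143 146] R [ 59  69 114 150 147 146 155  83  89  89  90  88]
```

```bash
python3 - <<'E'
from h import *
for z in(.130,.132,.134):
    d=np.array([.459,.111])-atz("scene",[227.9,205.1],z);t=np.radians(10.5);print(z,d*1e3,"tool",1e3*np.array([d[0]*np.cos(t)+d[1]*np.sin(t),d[0]*np.sin(t)-d[1]*np.cos(t)]))
E
```

```text
0.13 [-19.8282  -5.9975] tool [-20.5891   2.2837]
0.132 [-17.9073  -4.6927] tool [-18.4626   1.3508]
0.134 [-15.9864  -3.3879] tool [-16.3361   0.4179]
```

{"api": "apply_moves", "payload": {
  "targets": [
    {"travel":[-8,0,5],"roll":0,"jaw":10},
    {"travel":[-8,0,5],"roll":0,"jaw":10},
    {"travel":[0,0,6],"roll":0,"jaw":10},
    {"travel":[0,0,5],"roll":0,"jaw":10},
    {"travel":[0,0,3],"roll":0,"jaw":10},
    {"travel":[0,0,0],"roll":0,"jaw":10},
    {"travel":[0,0,0],"roll":0,"jaw":10}
  ]
}}

```text
clock: 27.45
tool_pos: [0.4434, 0.1076, 0.1906]
orientation: [180.0, 0.0, 10.5]
force: [0.8, 0.0, -0.6]
opening: 0.0218
gripper_force: 30.0
```

```bash
python3 - <<'E'
from h import *
a=ctrl.snapshot("scene")[:,:,::-1];cv2.imwrite("pics/u0.png",a)
o=ctrl.get_obs();t=o["tool_pos"];print(t,o["force"])
im=a.astype(int).mean(2).astype(int)
for r in range(203,228):print(r,214,"".join("%4d"%v for v in im[r,214:240]))
E
```

```text
[0.4434 0.1077 0.1907] [-0.166   0.226  -0.1553]
203 214  144 151 167  15  14  14  23  26  25  20  19  19   4  96 179 166 166 169 176  76  88  90  89  90  91  90
204 214  145 147 152  83  17  15  18  21  22  17  10  11  50 182 172 163 164 171 118  87  89  92  90  93  90  91
205 214  146 144 148 160 126  48  14  13  17  19  22  88 182 172 167 164 172 159  87  89  88  93  91  90  89  91
206 214  146 145 144 145 150 156 116 120 140 132 186 179 170 166 164 167 172 102  67  92  91  91  92  91  90  90
207 214  122 146 167 167 166 171 173 171 168 167 161 162 160 162 165 167 112  75  89  93  92  94  92  90  90  92
208 214  110 137 163 165 163 164 165 165 164 167 167 168 168 167 156 111  90  86  89  93  91  90  91  94  92  89
209 214  149 116 120 159 161 162 158 163 164 165 165 164 161 115 129 121 155  87  89  92  91  93  94  91  90  91
210 214  143 147 133 109 100 138 140 143 143 147 115 108 104 128 149 150 153  83  85  88  87  90  91  93  91  91
211 214  146 143 148 150 114 109 117 116 119 100  82  63 108 125 149 147 150 152  79 161  85  86  87  92  85  89
212 214  145 145 145 145 148 150 1
[... 1073 characters left out ...]
02 104 105  91  85  87
222 214  142 143 141 144 152  82 100  87  25 125 177 113  80 125 189 162 119  34  74 101 103  98  94 111 109 133
223 214  143 144 144 144 170  96 102 104  47  93 111 154 155 158 139 140 116  34  84 102 107  74  93 106 196 190
224 214  142 142 133 184 185  68 101 100  91  64 122 138 141 149 145 143 119  57 102 107 106  65  70 103 188 184
225 214  142 139 174 179 192  66  96 104 102  93  73 120 121 128 123 113  94 100 109 113  77  67  70 102 188 181
226 214  142 152 150 148 155  67  64  96 112 105 100  96  92  95  91 100 108 117 114  88  79  71  75 101 187 176
227 214  156 152 149 148 158 101  68  69  85 102 114 115 116 116 118 118 115  90  90  87  78  73  53 105 185 173
```

{"api": "apply_moves", "payload": {
  "targets": [
    {"travel":[0.5,0,2],"roll":0,"jaw":10},
    {"travel":[0.5,0,2],"roll":0,"jaw":10},
    {"travel":[0,0,2],"roll":0,"jaw":10},
    {"travel":[0,0,2],"roll":0,"jaw":10},
    {"travel":[0,0,0],"roll":0,"jaw":10}
  ]
}}

```text
clock: 28.0
tool_pos: [0.444, 0.1077, 0.1823]
orientation: [180.0, 0.0, 10.5]
force: [0.3, 0.0, -0.3]
opening: 0.022
gripper_force: 30.0
```

{"api": "apply_moves", "payload": {
  "targets": [
    {"travel":[0,0,2],"roll":0,"jaw":10},
    {"travel":[0,0,2],"roll":0,"jaw":10},
    {"travel":[0,0,2],"roll":0,"jaw":10},
    {"travel":[0,0,2],"roll":0,"jaw":10},
    {"travel":[0,0,0],"roll":0,"jaw":10}
  ]
}}

```text
clock: 28.5
tool_pos: [0.444, 0.1077, 0.1743]
orientation: [180.0, 0.0, 10.5]
force: [0.8, -0.1, -0.7]
opening: 0.0215
gripper_force: 30.0
```

```bash
python3 - <<'E'
from h import *
a=ctrl.snapshot("scene")[:,:,::-1];cv2.imwrite("pics/v0.png",a)
o=ctrl.get_obs();t=o["tool_pos"];print(t,o["force"],o["moment"])
im=a.astype(int).mean(2).astype(int)
for r in range(210,229):print(r,216,"".join("%4d"%v for v in im[r,216:238]))
E
```

```text
[0.4441 0.1077 0.1745] [ 0.3814  0.2452 -0.4918] [-0.0075  0.0165 -0.0338]
210 216  149 156  83  15  12  13  19  18   8  24   6  97 182 170 166 167 172  84  89  90  93  93
211 216  144 151 160 125  50  12  15  21  18 103  72 182 170 169 166 169 135  75  92  90  92  93
212 216  146 144 145 150 158 119 119 121 132 182 174 171 165 165 168 161  94  89  91  92  90  92
213 216  144 146 168 169 171 171 172 171 166 164 161 163 166 167 161 116  89  90  91  92  92  92
214 216  129 167 164 166 163 164 165 167 166 166 169 165 171 119 128  61  88  91  92  94  89  90
215 216  116 120 146 164 165 160 159 159 162 172 171 144 122 135  84  84  92  92  90  90  90  92
216 216  149 134 111 101 139 140 143 146 151 117 131  93  64  99 130 162 164  90  91  92  93  91
217 216  146 147 149 114 138 129 134  94  81  91  69  76  50 102  95  93  83  81  91  89  92  89
218 216  143 149 149 150 153 111  86  95 105 123 130 121  77 140 108 105 101  97  90  91  91  93
219 216  142 145 147 151 112  93 102 132 105 117 129 124  64 140  97  97 106 106 102  72  91  92
220 216  144 146 149 130  90  86  82 133  55 108 123 121  83 111 163  34  82 103 101  93  94  89
221 216  145 145 151  93  81  88  48 142  66 104 121 119 100 143 155  37  53 101 103 105 107  90
222 216  142 147 152  81  82  88  27 129 177 113 112  87 193 163 118  32  73 104 103  98  92 112
223 216  144 145 170  97 100  84  49  93 112 158 153 161 140 141 115  35  82 104 108  76  93 106
224 216  131 185 188  71 103 100  95  61 122 141 142 150 147 142 120  57 102 109 106  66  71 104
225 216  174 180 191  66  98 106 102  95  71 119 121 126 124 111  95 102 108 114  76  68  73 101
226 216  150 148 156  67  63  97 111 104 100  94  95  94  95 100 109 118 114  85  76  73  75 103
227 216  151 148 157 103  63  72  85 106 115 117 116 117 119 120 115  92  88  89  80  74  58 104
228 216  153 155 163  98  62  74  83  86  85  93  92  94  91  92  92  91  93  92  84  74  55 200
```

{"api": "apply_moves", "payload": {
  "targets": [
    {"travel":[3,0,0],"roll":0,"jaw":10},
    {"travel":[3,0,0],"roll":0,"jaw":10},
    {"travel":[3,0,0],"roll":0,"jaw":10},
    {"travel":[3,0,0],"roll":0,"jaw":10},
    {"travel":[3,0,0],"roll":0,"jaw":10},
    {"travel":[0,0,0],"roll":0,"jaw":10}
  ]
}}

```text
clock: 29.15
tool_pos: [0.4591, 0.1105, 0.1745]
orientation: [180.0, 0.0, 10.5]
force: [-2.2, -0.7, 1.1]
opening: 0.022
gripper_force: 30.0
```

{"api": "apply_moves", "payload": {
  "targets": [
    {"travel":[0,0,3],"roll":0,"jaw":10},
    {"travel":[0,0,3],"roll":0,"jaw":10},
    {"travel":[0,0,3],"roll":0,"jaw":10},
    {"travel":[0,0,3],"roll":0,"jaw":10},
    {"travel":[0,0,0],"roll":0,"jaw":10}
  ]
}}

```text
clock: 29.65
tool_pos: [0.4585, 0.1103, 0.162]
orientation: [180.0, 0.1, 10.5]
force: [-1.1, 0.6, -0.8]
opening: 0.0219
gripper_force: 30.0
```

{"api": "apply_moves", "payload": {
  "targets": [
    {"travel":[0,0,3],"roll":0,"jaw":10},
    {"travel":[0,0,3],"roll":0,"jaw":10},
    {"travel":[0,0,3],"roll":0,"jaw":10},
    {"travel":[0,0,3],"roll":0,"jaw":10},
    {"travel":[0,0,3],"roll":0,"jaw":10},
    {"travel":[0,0,3],"roll":0,"jaw":10},
    {"travel":[0,0,0],"roll":0,"jaw":10}
  ]
}}

```text
clock: 30.35
tool_pos: [0.4586, 0.1104, 0.1441]
orientation: [180.0, 0.0, 10.5]
force: [-0.8, -0.2, -1.2]
opening: 0.022
gripper_force: 30.0
```

{"api": "apply_moves", "payload": {
  "targets": [
    {"travel":[0,0,2],"roll":0,"jaw":10},
    {"travel":[0,0,2],"roll":0,"jaw":10},
    {"travel":[0,0,2],"roll":0,"jaw":10},
    {"travel":[0,0,1],"roll":0,"jaw":10},
    {"travel":[0,0,0],"roll":0,"jaw":10}
  ]
}}

```text
clock: 30.85
tool_pos: [0.4588, 0.1105, 0.1375]
orientation: [180.0, 0.0, 10.5]
force: [-1.3, -0.5, -1.1]
opening: 0.0218
gripper_force: 30.0
```

{"api": "apply_moves", "payload": {
  "targets": [
    {"travel":[0,0,1],"roll":0,"jaw":10},
    {"travel":[0,0,1],"roll":0,"jaw":10},
    {"travel":[0,0,1],"roll":0,"jaw":10},
    {"travel":[0,0,1],"roll":0,"jaw":10},
    {"travel":[0,0,0],"roll":0,"jaw":10}
  ]
}}

```text
clock: 31.35
tool_pos: [0.4611, 0.1111, 0.1364]
orientation: [-180.0, -0.3, 10.6]
force: [-3.5, -1.9, 20.3]
opening: 0.0221
gripper_force: 30.0
```

{"api": "apply_moves", "payload": {
  "targets": [
    {"travel":[0,0,-2.5],"roll":0,"jaw":10},
    {"travel":[0,0,0],"roll":0,"jaw":50},
    {"travel":[0,0,0],"roll":0,"jaw":70},
    {"travel":[0,0,0],"roll":0,"jaw":70},
    {"travel":[0,0,0],"roll":0,"jaw":70},
    {"travel":[0,0,0],"roll":0,"jaw":70}
  ]
}}

```text
clock: 31.95
tool_pos: [0.4589, 0.1105, 0.136]
orientation: [180.0, 0.0, 10.5]
force: [0.7, 0.1, 0.1]
opening: 0.0566
gripper_force: 0.0
```

{"api": "apply_moves", "payload": {
  "targets": [
    {"travel":[0,0,-10],"roll":0,"jaw":70},
    {"travel":[0,0,-20],"roll":0,"jaw":70},
    {"travel":[0,0,-20],"roll":0,"jaw":70},
    {"travel":[0,0,-20],"roll":0,"jaw":10},
    {"travel":[0,0,0],"roll":0,"jaw":0},
    {"travel":[0,0,0],"roll":0,"jaw":0}
  ]
}}

```text
clock: 32.55
tool_pos: [0.4591, 0.1107, 0.2069]
orientation: [-180.0, -0.1, 10.5]
force: [0.5, 0.0, -0.3]
opening: 0.0515
gripper_force: 0.0
```

```bash
python3 - <<'E'
from fit import *
a=ctrl.snapshot("scene")[:,:,::-1];cv2.imwrite("pics/w0.png",a)
o=ctrl.get_obs();t=o["tool_pos"];print(t,o["force"],o["opening"])
Z=np.array([0,0,1.]);E=edges(a)
front=lambda e:e[e[:,1]>e[:,1].mean()]
def cost(q):
    ax=np.array([q[3],q[4],1]);ax/=np.linalg.norm(ax);p=np.array([.459+q[0]/1e3,.111+q[1]/1e3,.106+q[2]/1e3])
    L=[rim(p+.035*ax,ax,.012),rim(p+.005*ax,ax,.021),front(rim(p,ax,.021))]
    return -sum(map_coordinates(E,[e[:,1],e[:,0]],order=1).mean() for e in L)
for b in((-.2,.2),(-.005,.005)):
    r=differential_evolution(cost,[(-4,4),(-4,4),(-4,10),b,b],seed=1);print(r.x,r.fun)
im=a.astype(int).mean(2).astype(int)
for c in(220,224,228):print(c,196,im[196:236,c])
p=np.array([.459,.111,.106])
for e,n in((rim(p+.035*Z,Z,.012),"grip top"),(rim(p+.005*Z,Z,.021),"flange top"),(rim(p,Z,.021),"flange under")):print(n,e.min(0),e.max(0))
E
```

```text
[0.4587 0.1104 0.2062] [-0.3937 -1.2865 -1.1471] 0.047460289998851816
[-0.8652  0.0736  3.0995 -0.0239 -0.0131] -614.1610717773438
[ 3.7719  3.2205 -3.1768 -0.0003 -0.0014] -615.9630126953125
220 196 [144 143 143 144 144 144 143 145 151 159  79   8  23  16  17  46  46  72
  72 109 110 148 143 138 131 126 150 148 122  92  62  64  61  58  57  52
  48  40  67  83]
224 196 [144 146 144 141 144 144 146 160   8  18  24  24  25  25  26  27  29  25
  23  29  29  29  22  25  21  79 157 151 147 143 121 102  86  88  90  90
  89  87  87  89]
228 196 [144 146 144 143 142 143 147 157  39  17  22  26  28  33  30  28  29  27
  27  21  23  26  26  19  19  81 157 151 160 140  75 117  88  94  95  96
  95  92  94  94]
grip top [219.1728 203.7922] [231.0325 211.6276]
flange top [216.1935 211.7771] [236.555  225.5572]
flange under [216.4338 213.5471] [236.7312 227.3368]
```

{"api": "apply_moves", "payload": {
  "targets": [
    {"travel":[0,0,10],"roll":0,"jaw":0},
    {"travel":[0,0,10],"roll":0,"jaw":0},
    {"travel":[0,0,10],"roll":0,"jaw":0},
    {"travel":[0,0,6],"roll":0,"jaw":0},
    {"travel":[0,0,3],"roll":0,"jaw":0},
    {"travel":[0,0,3],"roll":0,"jaw":0},
    {"travel":[0,0,2],"roll":0,"jaw":0},
    {"travel":[0,0,0],"roll":0,"jaw":0}
  ]
}}

```text
clock: 33.4
tool_pos: [0.4589, 0.1105, 0.1621]
orientation: [180.0, -0.0, 10.5]
force: [0.3, -0.2, -0.2]
opening: 0.0004
gripper_force: 0.0
```

{"api": "apply_moves", "payload": {
  "targets": [
    {"travel":[0,0,1],"roll":0,"jaw":0},
    {"travel":[0,0,1],"roll":0,"jaw":0},
    {"travel":[0,0,1],"roll":0,"jaw":0},
    {"travel":[0,0,0],"roll":0,"jaw":0}
  ]
}}

```text
clock: 33.8
tool_pos: [0.4588, 0.1105, 0.1591]
orientation: [180.0, 0.0, 10.5]
force: [-0.8, -0.3, 0.5]
opening: 0.0005
gripper_force: 0.0
```

{"api": "apply_moves", "payload": {
  "targets": [
    {"travel":[0,0,1],"roll":0,"jaw":0},
    {"travel":[0,0,1],"roll":0,"jaw":0},
    {"travel":[0,0,1],"roll":0,"jaw":0},
    {"travel":[0,0,0],"roll":0,"jaw":0}
  ]
}}

```text
clock: 34.2
tool_pos: [0.4588, 0.1104, 0.156]
orientation: [180.0, 0.0, 10.5]
force: [-0.2, 1.1, 0.4]
opening: 0.0006
gripper_force: 0.0
```

```bash
python3 - <<'E'
from h import *
a=ctrl.snapshot("scene")[:,:,::-1];cv2.imwrite("pics/x0.png",a)
o=ctrl.get_obs();t=o["tool_pos"];print(t,o["force"],o["moment"]);print("tip px",proj("scene",t-[0,0,.022]),"pin top",proj("scene",np.array([.459,.111,.141])))
im=a.astype(int).mean(2).astype(int);w=cv2.imread("pics/w0.png").astype(int).mean(2).astype(int)
for r in range(194,232,2):print(r,"".join("%4d"%v for v in im[r,212:240]))
print()
for r in range(200,230,2):print(r,"".join("%4d"%v for v in w[r,212:240]))
E
```

```text
[0.4588 0.1105 0.1561] [-1.2853  0.1336  0.5809] [-0.0481 -0.0545  0.0025]
tip px [225.5825 210.3405] pin top [225.1056 207.6759]
194  148  67 150 147 149 149 155  94  52  29  18  95 164 155 150 149 148 154 171  58  65  73  95  92  90  90  91  93
196  146 144 144 148 147 151 136 126  79  31  27  33   1  74 155 150 149 156  99  55  71  72  93  91  89  92  91  91
198  144 143 148 148 147 148 150 152 108  28  33  31  15 156 154 149 151 163  57  67  77  77  95  91  90  90  90  91
200  146 143 145 146 148 147 150 155 124  25  22  23 128 159 150 149 150 165  57  71  77  98  92  91  88  92  91  88
202  145 145 145 148 149 147 151 154 143  39  24  18  92 158 149 150 150 159  87  74  99  93  92  93  89  93  91  93
204  144 145 143 145 146 126 135 124 127  97  33  15  53 166 159 153 154 160 116  81  88  89  92  90  89  88  91  90
206  145 144 145 145 143 144 145 156  83  11  21  23  27  16  16   9   9  33   0  78 163 163  86  90  91  92  90  90
208  146 143 147 145 146 146 148 165  18  20  25  25  34  22  27  26  27  30  21  36 161 159  86  89  90  92  91  93
210  144 144 145 144 145 142 147 1
[... 2308 characters left out ...]
18  143 141 143 143 147 126 130 132 143  11  13  19  22  24  28  31  26  22  20   8 122 151 149 150 150  77  87  90
220  141 144 143 143 148 114 128 127 131 142  79  17  21  19  22  20  19  21  84 164 156 150 150 158  90  87  90  89
222  143 141 141 143 142 105 130 148 150 150 153 156 157 161 160 158 157 151 148 150 150 151 151  95  89 111 106 132
224  143 142 142 139 135 186 184  91 122 146 161 146 147 142 143 143 160 165 165 146 139  75 103  65  67 105 187 182
226  141 140 142 151 150 148 155  64  62  87  84 102 121 118 109 115  75  84  84 114 111  85  77  72  74 100 183 175
228  140 151 148 150 150 150 160  97  61  74  80  87  86  90  92  92  88  93  91  91  91  91  79  72  55 198 181 173
```

{"api": "apply_moves", "payload": {
  "targets": [
    {"travel":[0,0,1],"roll":0,"jaw":0},
    {"travel":[0,0,1],"roll":0,"jaw":0},
    {"travel":[0,0,1],"roll":0,"jaw":0},
    {"travel":[0,0,0],"roll":0,"jaw":0}
  ]
}}

```text
clock: 34.65
tool_pos: [0.4588, 0.1104, 0.153]
orientation: [180.0, 0.0, 10.5]
force: [-0.1, -1.1, 0.8]
opening: 0.0004
gripper_force: 0.0
```

{"api": "apply_moves", "payload": {
  "targets": [
    {"travel":[0,0,1],"roll":0,"jaw":0},
    {"travel":[0,0,1],"roll":0,"jaw":0},
    {"travel":[0,0,1],"roll":0,"jaw":0},
    {"travel":[0,0,0],"roll":0,"jaw":0}
  ]
}}

```text
clock: 35.05
tool_pos: [0.4588, 0.1104, 0.15]
orientation: [180.0, 0.0, 10.5]
force: [-0.1, -0.2, 0.8]
opening: 0.0006
gripper_force: 0.0
```

```bash
python3 - <<'E'
from h import *
o=ctrl.get_obs();print(o["tool_pos"],o["force"],o["moment"])
a=ctrl.snapshot("scene")[:,:,::-1];cv2.imwrite("pics/y0.png",a);w=cv2.imread("pics/w0.png").astype(int)
d=np.abs(a.astype(int)-w).max(2)
for r in range(198,228,2):print(r,"".join("#" if v>40 else "+" if v>15 else "." for v in d[r,205:250]))
E
```

```text
[0.4588 0.1104 0.15  ] [-0.0628 -0.2272  0.8109] [-0.0744  0.0371  0.0379]
198 .........+....++#####+...+################+..
200 ................#####....#################...
202 ................####+....#################...
204 ................########+################....
206 ...........+.#+#+...######.####....+####.....
208 ....................++..+#............#......
210 .............................................
212 .............................................
214 .............................................
216 .............................................
218 .............................................
220 .............................................
222 .............................................
224 .............................................
226 .............................................
```

{"api": "apply_moves", "payload": {
  "targets": [
    {"travel":[0,0,-5],"roll":0,"jaw":0},
    {"travel":[0,0,-10],"roll":0,"jaw":0},
    {"travel":[0,0,-25],"roll":0,"jaw":0},
    {"travel":[0,0,-30],"roll":0,"jaw":0},
    {"travel":[0,0,-30],"roll":0,"jaw":0},
    {"travel":[0,0,0],"roll":0,"jaw":0},
    {"travel":[0,0,0],"roll":0,"jaw":0}
  ]
}}

```text
clock: 35.8
tool_pos: [0.4592, 0.1108, 0.2514]
orientation: [-179.9, -0.1, 10.5]
force: [-0.8, 0.1, -0.9]
opening: 0.0007
gripper_force: 0.0
```

```bash
python3 - <<'E'
from fit import *
o=ctrl.get_obs();print(o["clock"],o["tool_pos"],o["force"])
a=ctrl.snapshot("scene")[:,:,::-1];cv2.imwrite("pics/z0.png",a);w=cv2.imread("pics/w0.png").astype(int)
d=np.abs(a.astype(int)-w).max(2);print("changed px at pin/roll",(d[204:270,205:250]>40).sum())
s=cv2.imread("pics/scene0.png").astype(int);d=np.abs(a.astype(int)-s).max(2)
for n,(u,v) in dict(tin=(306,203),garlic=(392,226),lemon=(159,247),pot=(259,289),spoon=(330,330)).items():print(n,(d[v-15:v+15,u-18:u+18]>40).mean())
E=edges(a);p=np.array([.459,.111,.106])
def cost(q):
    ax=np.array([q[2],q[3],1]);ax/=np.linalg.norm(ax);o=p+[q[0]/1e3,q[1]/1e3,0]+q[4]/1e3*ax
    return -sum(map_coordinates(E,[e[:,1],e[:,0]],order=1).mean() for e in[rim(o+.035*ax,ax,.012),rim(o+.005*ax,ax,.021)])
r=differential_evolution(cost,[(-2,2),(-2,2),(-.1,.1),(-.1,.1),(-4,8)],seed=1);print(r.x)
E
```

```text
35.8 [0.4592 0.1108 0.2514] [-0.7668  0.1405 -0.8674]
changed px at pin/roll 0
tin 0.0
garlic 0.08333333333333333
lemon 0.11481481481481481
pot 0.0
spoon 0.0
[-1.0131 -0.1633 -0.0537 -0.0361  0.5511]
```

```bash
python3 -c "
from plant import ctrl
print(ctrl.close_job())"
```

```text
the job is handed in; nothing more can be done
None
```

I handed the job in at 35.8 s: the roll is on the spindle resting on the base, and the pin is in the hole with its head measuring home to about 0.5 mm. A last push on the pin head never made contact, so that rests on a 20 N press during insertion and the camera fit. The other things on the worktop look unmoved, though small image changes around the garlic and lemon, which I took for shadow, went unchecked.

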